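Close up a row of bronze blanks with a T-slot stop

TASK

Gang up the four bronze plaque blanks for rubbing down: pick up the loose sliding stop, enter its T-foot into the open end of the plate's middle slot and slide it along to push the whole row home against the end stop, with no gaps, straight and square along the fence. The blanks are degreased, so push them only with the stop and never touch them with the gripper. Leave the stop upright in the slot, close against the last blank, let go of it, and do not disturb the other tools on the bench.

Things in the scene. Friction and masses are not known exactly. Their poses are not given: they have to be found in the camera images.
- plate: dark cast-iron T-slot plate fixed on the bench, 200 (its x) x 360 (its y) x 40 mm high; origin: centre of its underside, at bench level; z up. Three T-slots run along y at x = -63, 0, +63 mm; only the middle one is used, entered at the -y end. A steel fence bar, 12 mm high above the plate top, covers x = 37 to 87, y = -100 to 170 mm, with two 10 mm high screw heads at y = 35 and 135 mm
- slot_mouth (a point): on the middle slot's centre line at the plate's open -y end face, level with the plate top (40 mm above the bench); axes as the plate. Slot: neck 18 mm wide through the top 13 mm of the plate, below it a T space 30 mm wide, 11 to 27 mm above the bench; both widen by 5 mm a side over the last 15 mm before this end
- end_face (a point): on the middle slot's centre line at the foot of the fixed end stop's face, level with the plate top, 310 mm from slot_mouth along the plate's y; axes as the plate. The end stop is a steel block 56 mm wide, 40 mm long, 28 mm high with a 10 mm screw head; blank 1 belongs against this face
- stop_center (a point): sliding stop, loose, 0.4 kg, standing on its foot on the bench beyond the slot's open end: aluminium block 36 (its x) x 50 (its y) x 60 mm (z) on a steel neck and T-foot, alike from both ends; z up. This point is the block's centre, 58 mm above the foot's underside; the block spans 28 to 88 mm above it, then a screw head 9 mm high, 18 mm wide (leave it)
- stop_foot (a point): centre of the sliding stop's T-foot, 5 mm above its underside, 53 mm below stop_center; axes as stop_center. Foot 27 wide (x), 50 long (y), 10 mm high; neck above it 15 wide, 46 long, 18 mm high. In the slot the foot has 1.5 mm play a side; with the block resting on the plate top its underside is 12 mm above the bench, and it can rise 5 mm before the lips hold it
- blank1_center (a point): cast bronze plaque blank, 70 x 36 x 16 mm slab with raised rim, 0.28 kg, flat on the plate; this point is its centre, 8 mm above the plate; x along its 70 mm side (across the slot), y along its 36 mm side (along the row), z up. This one is first in the row, next to the end stop.
- blank2_center (a point): cast bronze plaque blank, 70 x 36 x 16 mm slab with raised rim, 0.28 kg, flat on the plate; this point is its centre, 8 mm above the plate; x along its 70 mm side (across the slot), y along its 36 mm side (along the row), z up. This one is second in the row.
- blank3_center (a point): cast bronze plaque blank, 70 x 36 x 16 mm slab with raised rim, 0.28 kg, flat on the plate; this point is its centre, 8 mm above the plate; x along its 70 mm side (across the slot), y along its 36 mm side (along the row), z up. This one is third in the row.
- blank4_center (a point): cast bronze plaque blank, 70 x 36 x 16 mm slab with raised rim, 0.28 kg, flat on the plate; this point is its centre, 8 mm above the plate; x along its 70 mm side (across the slot), y along its 36 mm side (along the row), z up. This one is last in the row, nearest the slot's open end: the sliding stop pushes on it; pushing the four takes about 5 N.
- wax_tin: round steel tin, 72 mm across, 55 mm high, bystander; origin under its centre
- rub_block: cork rubbing block 75 x 50 x 28 mm, bystander; origin under its centre
- wire_brush: wooden-backed wire brush 220 mm long along its x, 34 mm wide, 29 mm high, lying bristles down, bystander; origin under its middle
- hex_key: dark L-shaped hex key, 8 mm thick, 130 mm along its x from the origin at its long end, then 38 mm along y, bystander
Things that resemble listed ones, but are neither listed nor needed, are in the scene too. Of the things that look like the part that bears stop_center, the largest one is meant.

How it is judged:
By the outcome, as a careful person would: the job done as asked, in the order asked, and still so for the second after the job is handed in, with the robot touching nothing.
It also fails if it takes over 50 s, if anything falls off the work surface, if the arm or the gripper's body presses on something with over 40 N, if the wrist force passes 120 N, or if a joint passes its speed limit or range.

ROBOT

A 6-joint arm with a two-finger parallel gripper is mounted at the origin on the work surface. World frame = base frame: x ahead of the robot, y to its left, z up, the work surface at z = 0. Lengths are in mm, angles in rad, forces in N, time in s.
With the tool pointing down it reaches from about 275 to 750 mm from the base axis. Payload 10.2 kg.
Tool frame: the origin (TCP) lies between the finger pads; the fingertips stand 17 mm ahead of it and the grasp point (between the pads) lies 2 mm behind it (robot.tip_extent is the distance from the TCP to the fingertips, in mm); z points along the fingers, y is the direction in which the jaws open and shut (so a half turn about z gives the same grasp; the last joint's range is limited). The gripper opens to 85 mm and grips with 20 to 120 N. Pads are 22 mm wide; open, the fingers measure 114 mm over their backs; the gripper's body (76 mm by 85 mm) begins 54 mm behind the grasp point. The pads swing forward as they close: fully open they stand 13 mm farther back than shut.
Start: joints at [-1.501, 0.313, 1.498, -0, 1.331, -0.223], TCP at [151.52, -502.666, 248.294] pointing down, gripper open.
Joint ranges: [-2.94, 2.94], [-0.97, 2.17], [0.19, 2.56], [-1.23, 4.37], [0.02, 3.11], [-2.88, 2.88]. Speed limits (rad/s): [2.39, 2.39, 3.01, 3.14, 3.14, 3.14].

INTERFACE

Orientations are given as [roll, pitch, yaw] about the fixed x, y, z axes, in that order (R = Rz(yaw) Ry(pitch) Rx(roll)).
In Python, from rig import telemetry, capture, order, robot gives the robot as it stands.
- The arm moves only by the tool servo_tool, never from a script. Its argument "rows" is a list of rows, each an object with "delta_pos": the shift along the tool's x, y, z each as a share of 100 mm, from -1 to 1, a list of three; "turn": the turn, a rotation vector about the tool's x, y, z each as a share of 90 degrees, from -1 to 1, a list of three; "grip": the closure, from -1 (fully open) to 1 (shut). In form: [{"delta_pos": [tx, ty, tz], "turn": [ax, ay, az], "grip": grip}, ...]. A call has 1 to 12 rows; each row shifts and turns the commanded pose from where the row before left it, along the tool's axes as they then stand; what a row does not reach is not made up. A row lasts 1/8 s, in which the tool goes at most 62.5 mm and 10.7 degrees, less where a joint would pass 70% of its speed; a pose out of reach is approached as far as the arm can. A call with a number of a shift or a turn outside -1 to 1 is refused whole. A call with a gripper value outside its range is refused whole. The fingers move at their own pace and stop on an object; "force" is the grip in N (left out, the last holds). Time passes only in rows, so rows that do not move let the fingers close. It gives the time, the measured TCP pose, the force and the opening at its end, in the units of the state.
- telemetry.state(): the state, without advancing time (a new reading comes with each control period).
- capture(name): name is "scene" or "top" or "wrist"; returns a dict with "frame" (384x512x3 uint8, red, green, blue), "fx", "fy", "cx", "cy" (pixels), "R" (3x3) and "t" (3): a world point X has camera coordinates R X + t; the wrist camera has in their place "hand_eye" (4x4, takes a point from camera to tool coordinates, whose origin is the TCP and whose axes are the flange's). Camera axes: x right, y down, z forward; pixel columns grow to the right and rows downward; lengths in mm; the calibration is good to about 2 mm. The wrist camera is an equidistant fisheye: a pixel r from the principal point sees the ray r / f radians off the axis. A picture is of the moment at which its call begins: read the wrist's pose just before it. There is no depth.
- order.hand_in(): hands the job in, once; it reports no verdict.
The state is a dict: "time": time; "joints": joint angles; "dq": joint speeds; "effort": joint torques, N m; "eef_pos": TCP position; "orientation": TCP orientation; "ft_force": force on the tool from outside, world axes, zero at the start; "wrist_torque": the same for the moment, N m; "grip_width": finger opening in mm.
Only numpy, scipy, OpenCV 4.12 (cv2) and the standard library are available. Lean on these libraries where they do the work, as an engineer would, in place of code of your own. Each camera call takes 0.05 s, during which the arm holds its last target.

## Working session

There is one attempt and no reset: what is moved stays moved. The work goes in short steps, Python scripts to look and compute and a tool call to move; the robot and the scene stay as the last step left them, time stands still between calls to the robot, and variables do not carry over. Pictures are saved under pics/ and viewed, and the job is handed in when it is done.

Besides the shell and the picture viewer there is one more tool, called after "Call:" as name(argument=value, ...), one argument or row to a line, values as JSON. servo_tool: Moves the arm, as the interface text tells. Shift numbers are shares of 100 mm and turn numbers shares of 90 degrees, none past 1 either way. Its arguments: {"type":"object","properties":{"rows":{"type":"array","items":{"type":"object","properties":{"delta_pos":{"type":"array","items":{"type":"number","minimum":-1,"maximum":1}},"turn":{"type":"array","items":{"type":"number","minimum":-1,"maximum":1}},"grip":{"type":"number"}}}},"force":{"type":"number"}},"required":["rows"]}

```bash
ls; mkdir -p pics; python3 - <<'E'
from rig import telemetry, capture, order, robot
import cv2
print(telemetry.state())
for n in ["scene","top","wrist"]:
    c=capture(n); cv2.imwrite(f"pics/{n}0.png",c["frame"][:,:,::-1])
    print(n,{k:v for k,v in c.items() if k!="frame"})
E
```

```text
pics
{'time': 0.0, 'joints': array([-1.50138765e+00,  3.13469269e-01,  1.49846039e+00,  9.39929049e-06,
        1.33098161e+00, -2.23383998e-01]), 'dq': array([ 0.00012634, -0.00063136,  0.00016416, -0.00014318, -0.00119446,
        0.00073184]), 'effort': array([-5.98432907e-04, -4.12261963e+01, -2.59743798e+01, -2.14816337e-04,
        4.06715437e-03,  9.07861988e-06]), 'eef_pos': array([ 151.51084715, -502.41345967,  247.7164257 ]), 'orientation': array([-3.14030883e+00, -3.01013848e-04,  2.92790245e-01]), 'ft_force': array([0.51173217, 0.28116264, 0.55752819]), 'wrist_torque': array([-0.03178969, -0.01809678,  0.00428682]), 'grip_width': 85.44389485786039}
scene {'fx': 390.43195797169983, 'fy': 390.43195797169983, 'cx': 251.87478304432358, 'cy': 192.3060157951253, 'R': array([[-0.08751288,  0.99612977, -0.00818413],
       [ 0.85314714,  0.07070499, -0.51685662],
       [-0.51427761, -0.05221388, -0.85603286]]), 't': array([  21.59684949, -398.10649823, 1365.67662232])}
top {'fx': 371.1686594181799, 'fy': 371.1686594181799, 'cx': 262.3810263289583, 'cy': 192.406217719503, 'R': array([[-0.01926516, -0.99938733, -0.02922005],
       [-0.98325969,  0.02423438, -0.1805909 ],
       [ 0.18118839,  0.02525179, -0.98312416]]), 't': array([ 30.73651349, 515.89251774, 871.01640734])}
wrist {'fx': 297.3186396354542, 'fy': 297.3186396354542, 'cx': 253.20167163314997, 'cy': 186.03316118494564, 'hand_eye': array([[-4.08598802e-05, -9.64388311e-01, -2.64490423e-01,
         6.64492681e+01],
       [ 9.99999801e-01,  1.27309848e-04, -6.18684032e-04,
        -2.74846588e-01],
       [ 6.30323885e-04, -2.64490396e-01,  9.64388113e-01,
        -1.24483929e+02],
       [ 0.00000000e+00,  0.00000000e+00,  0.00000000e+00,
         1.00000000e+00]])}
```

View pics/scene0.png

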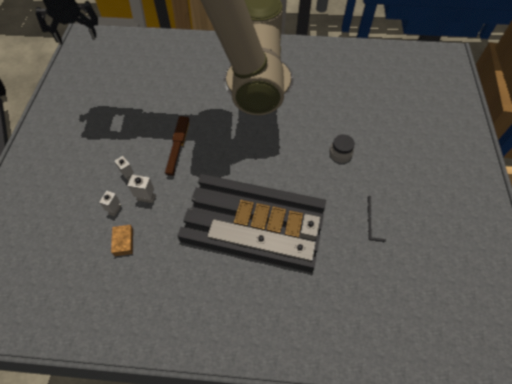

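View pics/top0.png

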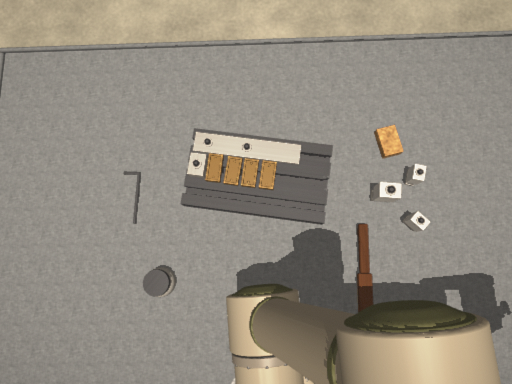

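View pics/wrist0.png

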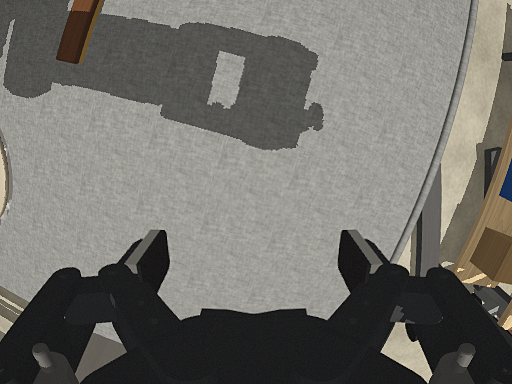

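```bash
python3 - <<'E'
import cv2
a=cv2.imread("pics/top0.png")[110:240,170:440]; cv2.imwrite("pics/top0z.png",cv2.resize(a,None,fx=2.95,fy=2.95,interpolation=cv2.INTER_CUBIC))
a=cv2.imread("pics/scene0.png")[140:280,90:340]; cv2.imwrite("pics/scene0z.png",cv2.resize(a,None,fx=3.2,fy=3.2,interpolation=cv2.INTER_CUBIC))
E
```

```text
(no output)
```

View pics/top0z.png

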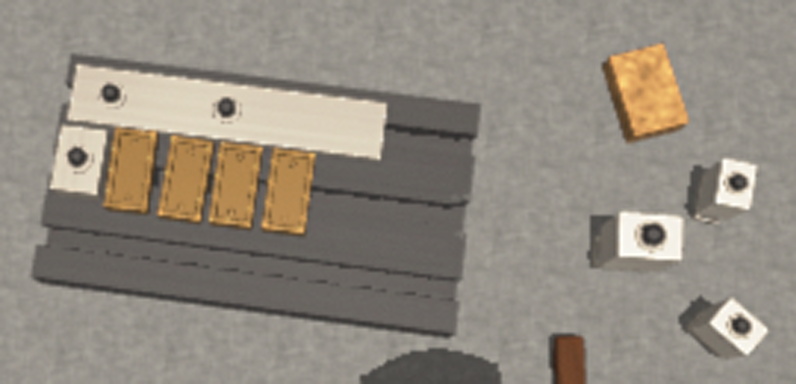

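View pics/scene0z.png

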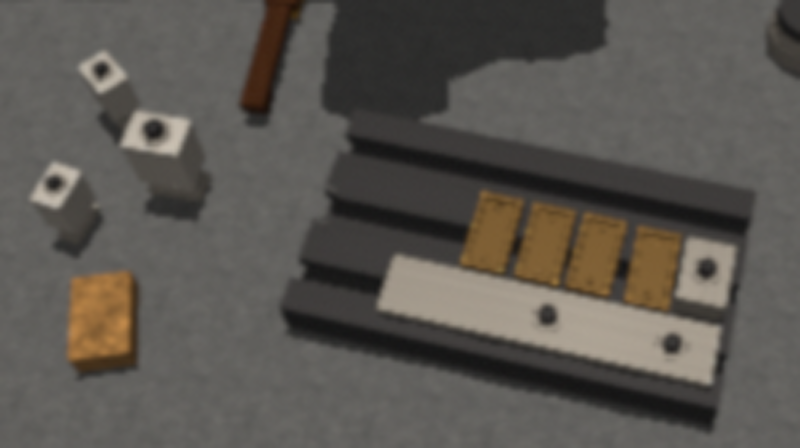

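```bash
cat > h.py <<'E'
from rig import telemetry, capture, order, robot
import cv2, numpy as np
from scipy.spatial.transform import Rotation as Ro
def ray(c,u,v):
    d=np.array([(u-c["cx"])/c["fx"],(v-c["cy"])/c["fy"],1]); R=np.array(c["R"])
    return -R.T@np.array(c["t"]), R.T@d
def onz(c,u,v,z):
    o,d=ray(c,u,v); return o+d*(z-o[2])/d[2]
def wpose(s):
    T=np.eye(4); T[:3,:3]=Ro.from_euler('xyz',s["orientation"]).as_matrix(); T[:3,3]=s["eef_pos"]; return T
def wz(c,T,u,v,z):
    x,y=u-c["cx"],v-c["cy"]; r=np.hypot(x,y)+1e-9; th=r/c["fx"]
    d=np.array([x/r*np.sin(th),y/r*np.sin(th),np.cos(th)]); M=T@np.array(c["hand_eye"])
    o=M[:3,3]; d=M[:3,:3]@d; return o+d*(z-o[2])/d[2]
E
python3 - <<'E'
from h import *
for n in ["top","scene"]:
    c=capture(n); f=c["frame"]; hsv=cv2.cvtColor(f,cv2.COLOR_RGB2HSV)
    m=((hsv[:,:,2]>(185 if n=="top" else 140))&(hsv[:,:,1]<45)).astype(np.uint8)
    m[:105]=0
    print(n)
    for k in cv2.findContours(m,cv2.RETR_EXTERNAL,cv2.CHAIN_APPROX_NONE)[0]:
        if cv2.contourArea(k)<50: continue
        r=cv2.minAreaRect(k); z=88
        print(np.round(r[0]),np.round(r[1],1),cv2.contourArea(k))
        for z in (52,68,88):
            p=np.array([onz(c,*q,z)[:2] for q in cv2.boxPoints(r)]); e=p[1]-p[0]; g=p[2]-p[1]
            print("  z",z,"cen",p.mean(0).round(1),"len",np.linalg.norm(e).round(1),np.linalg.norm(g).round(1),"ang",np.degrees(np.arctan2(e[1],e[0])).round(1),np.degrees(np.arctan2(g[1],g[0])).round(1))
    b=((hsv[:,:,0]>8)&(hsv[:,:,0]<28)&(hsv[:,:,1]>110)&(hsv[:,:,2]>80)).astype(np.uint8); b[:105]=0
    for k in cv2.findContours(b,cv2.RETR_EXTERNAL,cv2.CHAIN_APPROX_NONE)[0]:
        if cv2.contourArea(k)<100: continue
        r=cv2.minAreaRect(k); p=np.array([onz(c,*q,56)[:2] for q in cv2.boxPoints(r)]); e=p[1]-p[0]; g=p[2]-p[1]
        print("blank",p.mean(0).round(1),"len",np.linalg.norm(e).round(1),np.linalg.norm(g).round(1),"ang",np.degrees(np.arctan2(e[1],e[0])).round(1),np.degrees(np.arctan2(g[1],g[0])).round(1))
E
```

```text
top
[420. 220.] [17.2 11.7] 178.5
  z 52 cen [ 438.5 -357.9] len 29.0 39.5 ang -42.9 -133.4
  z 68 cen [ 437.  -351.6] len 28.5 38.8 ang -42.9 -133.4
  z 88 cen [ 435.  -343.7] len 27.8 38.0 ang -42.9 -133.4
[390. 190.] [21.9 15.1] 290.0
  z 52 cen [ 515.1 -292.9] len 37.8 52.9 ang -10.1 -97.7
  z 68 cen [ 512.1 -287.7] len 37.1 51.9 ang -10.1 -97.7
  z 88 cen [ 508.5 -281.3] len 36.2 50.8 ang -10.1 -97.7
[419. 172.] [11.7 15.5] 157.5
  z 52 cen [ 557.4 -367.1] len 39.5 28.1 ang -14.2 -101.5
  z 68 cen [ 553.7 -360.6] len 38.8 27.6 ang -14.2 -101.5
  z 88 cen [ 549.1 -352.5] len 37.9 27.0 ang -14.2 -101.5
[196. 164.] [15.5 21.9] 300.0
  z 52 cen [593.3 184. ] len 56.4 39.5 ang -8.3 -101.3
  z 68 cen [589.  180.7] len 55.4 38.8 ang -8.3 -101.3
  z 88 cen [583.6 176.5] len 54.1 37.9 ang -8.3 -101.3
[247. 147.] [106.4  18.8] 1865.5
  z 52 cen [632.4  57.6] len 49.5 270.8 ang -6.2 -99.2
  z 68 cen [627.4  56.5] len 48.7 266.0 ang -6.2 -99.2
  z 88 cen [621.1  55.1] len 47.6 260.0 ang -6.2 -99.2
blank [ 360.5 -214.8] len 30.9 143.7 ang -86.4 -179.2
blank [559.6   5.9] len 71.4 36.3 ang -9
[... 749 characters left out ...]

  z 88 cen [ 564.3 -351.3] len 40.9 28.0 ang 167.3 63.1
[138. 181.] [19.4 11.7] 180.5
  z 52 cen [ 486.  -296.5] len 38.7 56.0 ang -171.0 87.3
  z 68 cen [ 495.8 -289.9] len 38.1 55.0 ang -171.0 87.3
  z 88 cen [ 508.1 -281.7] len 37.2 53.8 ang -171.0 87.3
[121. 162.] [11.7 10. ] 94.5
  z 52 cen [ 425.8 -359.6] len 29.1 41.8 ang 146.3 45.1
  z 68 cen [ 436.6 -352. ] len 28.6 41.1 ang 146.3 45.1
  z 88 cen [ 450.2 -342.4] len 28.0 40.2 ang 146.3 45.1
blank [ 662.1 -297.1] len 52.0 75.8 ang 94.8 14.1
blank [582.9 139. ] len 70.2 37.4 ang 172.3 81.8
blank [574.5  91.8] len 71.3 37.7 ang 170.6 77.9
blank [567.8  50.3] len 71.5 37.7 ang 172.4 78.7
blank [561.2   5.4] len 72.8 37.8 ang 172.0 76.6
```

Call:
servo_tool(
  rows=[
    {"turn":[0,0,-0.089],"grip":-1},
    {"turn":[0,0,-0.089],"grip":-1},
    {"turn":[0,0,-0.089],"grip":-1},
    {"turn":[0,0,-0.089],"grip":-1},
    {"turn":[0,0,-0.089],"grip":-1},
    {"turn":[0,0,-0.089],"grip":-1},
    {"turn":[0,0,-0.089],"grip":-1},
    {"turn":[0,0,-0.089],"grip":-1},
    {"grip":-1},
  ],
)

```text
invalid input at $.rows[0]: expected keys delta_pos, turn, grip
```

Call:
servo_tool(
  rows=[
    {"delta_pos":[0.275,0.317,0],"grip":-1},
    {"delta_pos":[0.275,0.317,0],"grip":-1},
    {"delta_pos":[0.275,0.317,0],"grip":-1},
    {"delta_pos":[0.275,0.317,0],"grip":-1},
    {"delta_pos":[0.275,0.317,0],"grip":-1},
    {"delta_pos":[0.275,0.317,0],"grip":-1},
    {"delta_pos":[0.275,0.317,0],"grip":-1},
    {"delta_pos":[0.275,0.317,0],"grip":-1},
    {"delta_pos":[0.275,0.317,0],"grip":-1},
    {"delta_pos":[0.275,0.317,0],"grip":-1},
    {"grip":-1},
    {"grip":-1},
  ],
)

```text
invalid input at $.rows[0]: expected keys delta_pos, turn, grip
```

```bash
python3 - <<'E'
from h import *
s=telemetry.state();print(s["time"],s["eef_pos"],np.degrees(s["orientation"]),s["joints"])
c=capture("wrist"); cv2.imwrite("pics/w1.png",c["frame"][:,:,::-1])
E
```

```text
0.25 [ 151.52883109 -502.56439878  248.0766373 ] [-1.79971660e+02 -5.71755959e-03  1.67787748e+01] [-1.50136308e+00  3.13111930e-01  1.49798943e+00 -1.26396047e-05
  1.33099574e+00 -2.23408641e-01]
```

View pics/w1.png

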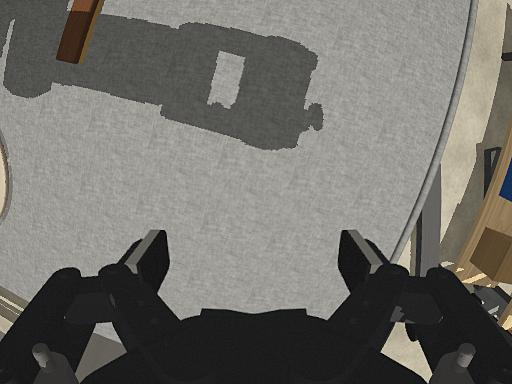

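Call:
servo_tool(
  rows=[
    {"delta_pos":[0,0,0],"turn":[0,0,-0.089],"grip":-1},
    {"delta_pos":[0,0,0],"turn":[0,0,-0.089],"grip":-1},
    {"delta_pos":[0,0,0],"turn":[0,0,-0.089],"grip":-1},
    {"delta_pos":[0,0,0],"turn":[0,0,-0.089],"grip":-1},
    {"delta_pos":[0,0,0],"turn":[0,0,-0.089],"grip":-1},
    {"delta_pos":[0,0,0],"turn":[0,0,-0.089],"grip":-1},
    {"delta_pos":[0,0,0],"turn":[0,0,-0.089],"grip":-1},
    {"delta_pos":[0,0,0],"turn":[0,0,-0.089],"grip":-1},
    {"delta_pos":[0,0,0],"turn":[0,0,0],"grip":-1},
  ],
)

```text
time: 1.42
eef_pos: [151.5, -502.6, 248.2]
orientation: [-3.142, -0.0, 1.41]
ft_force: [-0.6, -0.1, -0.1]
grip_width: 85.7
```

Call:
servo_tool(
  rows=[
    {"delta_pos":[0.275,0.317,0],"turn":[0,0,0],"grip":-1},
    {"delta_pos":[0.275,0.317,0],"turn":[0,0,0],"grip":-1},
    {"delta_pos":[0.275,0.317,0],"turn":[0,0,0],"grip":-1},
    {"delta_pos":[0.275,0.317,0],"turn":[0,0,0],"grip":-1},
    {"delta_pos":[0.275,0.317,0],"turn":[0,0,0],"grip":-1},
    {"delta_pos":[0.275,0.317,0],"turn":[0,0,0],"grip":-1},
    {"delta_pos":[0.275,0.317,0],"turn":[0,0,0],"grip":-1},
    {"delta_pos":[0.275,0.317,0],"turn":[0,0,0],"grip":-1},
    {"delta_pos":[0.275,0.317,0],"turn":[0,0,0],"grip":-1},
    {"delta_pos":[0.275,0.317,0],"turn":[0,0,0],"grip":-1},
    {"delta_pos":[0,0,0],"turn":[0,0,0],"grip":-1},
    {"delta_pos":[0,0,0],"turn":[0,0,0],"grip":-1},
  ],
)

```text
time: 2.92
eef_pos: [507.8, -281.7, 248.1]
orientation: [-3.141, 0.0, 1.409]
ft_force: [-0.3, -0.7, -1.0]
grip_width: 85.3
```

```bash
python3 - <<'E'
from h import *
s=telemetry.state();print(s["time"],s["eef_pos"],np.degrees(s["orientation"]),s["joints"])
c=capture("wrist"); cv2.imwrite("pics/w1.png",c["frame"][:,:,::-1])
E
```

```text
2.925 [ 507.84608617 -281.74528942  248.127233  ] [-1.79971670e+02  3.04745023e-04  8.07553226e+01] [-7.08016030e-01  4.37291332e-01  1.32116532e+00 -2.66231371e-04
  1.38355563e+00 -5.46616355e-01]
```

View pics/w1.png

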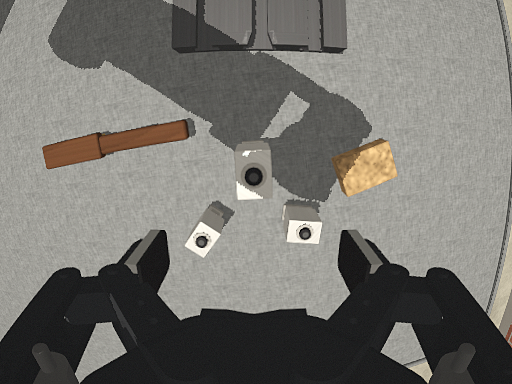

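```bash
python3 - <<'E'
from h import *
s=telemetry.state();T=wpose(s);c=capture("wrist")
print(wz(c,T,254,177,95),wz(c,T,254,177,88))
for q in [(236,199),(271,199),(271,168),(238,168)]: print(q,wz(c,T,*q,88))
f=c["frame"][:,:,::-1]
cv2.imwrite("pics/w1a.png",np.vstack([cv2.resize(f[0:70,160:360],(800,280),interpolation=cv2.INTER_CUBIC),cv2.resize(f[135:205,160:360],(800,280),interpolation=cv2.INTER_CUBIC)]))
E
```

```text
[ 507.72700881 -282.09803949   95.        ] [ 507.46372601 -283.76175639   88.        ]
(236, 199) [ 485.93242749 -303.31085359   88.        ]
(271, 199) [ 520.70569018 -308.96729095   88.        ]
(271, 168) [ 525.34500436 -277.47657867   88.        ]
(238, 168) [ 493.46352995 -272.29156901   88.        ]
```

View pics/w1a.png

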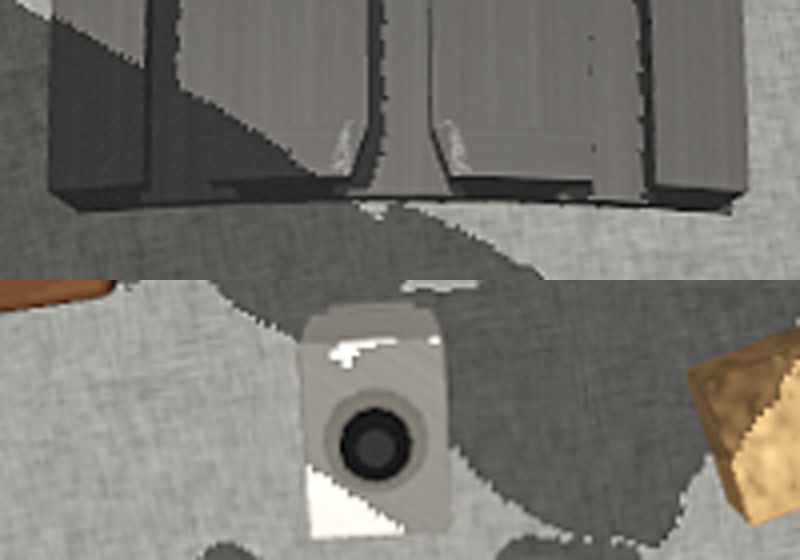

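```bash
python3 - <<'E'
from h import *
s=telemetry.state();T=wpose(s);c=capture("wrist")
P=[wz(c,T,*q,88)[:2] for q in [(237.5,200),(273,197.5),(270,149.5),(235,150)]]
P=np.array(P);print(P,P.mean(0))
for a,b in((0,1),(3,2),(0,3),(1,2)):
    e=P[b]-P[a];print(np.linalg.norm(e),np.degrees(np.arctan2(e[1],e[0])))
for q in [(247,44.5),(273.75,44.5),(252.5,30),(268,30),(254.5,4),(267.5,4)]: 
    p=wz(c,T,*q,40); d=p[:2]-[565.4,32.6]; print(q,p,"plate",d@[.9871,-.1599],d@[.1599,.9871])
E
```

```text
[[ 487.15611316 -304.76567989]
 [ 522.84966355 -307.90536238]
 [ 527.04762102 -259.39451635]
 [ 493.57137471 -254.42611343]] [ 507.65619311 -281.62291801]
35.83137097208874 -5.026923271261933
33.84293271223593 -8.441972799940764
50.74669971624834 82.73738866942135
48.692145460441616 85.05414659887002
(247, 44.5) [ 522.24819874 -145.17338228   40.        ] plate -14.16917919976582 -182.3800786722896
(273.75, 44.5) [ 551.40468166 -149.71038104   40.        ] plate 15.336651194293909 -182.1964285260529
(252.5, 30) [ 530.98797366 -129.24013914   40.        ] plate -8.089872949012129 -165.25488435546413
(268, 30) [ 547.93317648 -131.86565121   40.        ] plate 9.056556128285054 -165.13698939382218
(254.5, 4) [538.33385895 -98.05912622  40.        ] plate -5.824593546957832 -133.30149944897127
(267.5, 4) [ 552.70044237 -100.24688774   40.        ] plate 8.70648400885053 -133.16382215055967
```

Call:
servo_tool(
  rows=[
    {"delta_pos":[0,0,0.25],"turn":[0,0,0],"grip":-1},
    {"delta_pos":[0,0,0.25],"turn":[0,0,0],"grip":-1},
    {"delta_pos":[0,0,0.25],"turn":[0,0,0],"grip":-1},
    {"delta_pos":[0,0,0.25],"turn":[0,0,0],"grip":-1},
    {"delta_pos":[0,0,0.25],"turn":[0,0,0],"grip":-1},
    {"delta_pos":[0,0,0.25],"turn":[0,0,0],"grip":-1},
    {"delta_pos":[0,0,0.1],"turn":[0,0,0],"grip":-1},
    {"delta_pos":[0,0,0.1],"turn":[0,0,0],"grip":-1},
    {"delta_pos":[0,0,0],"turn":[0,0,0],"grip":-1},
  ],
)

```text
time: 4.2
eef_pos: [508.1, -281.6, 78.3]
orientation: [-3.141, -0.0, 1.411]
ft_force: [-0.4, 0.2, 0.3]
grip_width: 85.4
```

```bash
python3 - <<'E'
from h import *
c=capture("wrist"); cv2.imwrite("pics/w2.png",c["frame"][:,:,::-1])
E
```

```text
(no output)
```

View pics/w2.png

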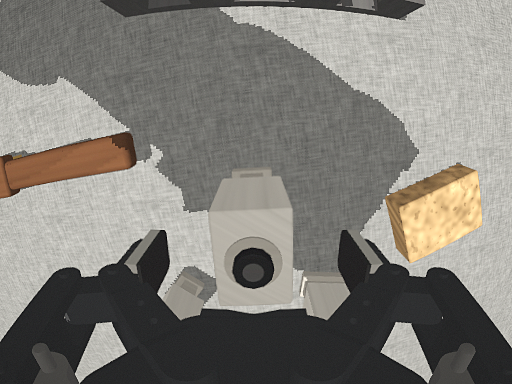

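Call:
servo_tool(
  force=60,
  rows=[
    {"delta_pos":[0,0,0],"turn":[0,0,0],"grip":0},
    {"delta_pos":[0,0,0],"turn":[0,0,0],"grip":0.3},
    {"delta_pos":[0,0,0],"turn":[0,0,0],"grip":0.5},
    {"delta_pos":[0,0,0],"turn":[0,0,0],"grip":1},
    {"delta_pos":[0,0,0],"turn":[0,0,0],"grip":1},
    {"delta_pos":[0,0,0],"turn":[0,0,0],"grip":1},
    {"delta_pos":[0,0,0],"turn":[0,0,0],"grip":1},
  ],
)

```text
time: 5.12
eef_pos: [508.3, -281.6, 78.9]
orientation: [3.141, 0.0, 1.411]
ft_force: [-1.4, 0.4, 5.5]
grip_width: 35.3
```

```bash
python3 - <<'E'
from h import *
s=telemetry.state();print(s["eef_pos"],np.degrees(s["orientation"]),s["ft_force"],s["wrist_torque"])
c=capture("wrist"); cv2.imwrite("pics/w3.png",c["frame"][:,:,::-1])
E
```

```text
[ 508.33872495 -281.63915646   78.87704942] [1.79969485e+02 2.16431282e-02 8.08607960e+01] [-1.40413236  0.38695201  5.52203741] [0.16634534 0.26038949 0.04064324]
```

View pics/w3.png

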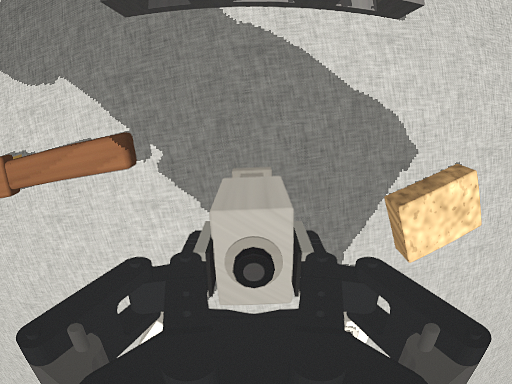

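Call:
servo_tool(
  rows=[
    {"delta_pos":[0,0,-0.07],"turn":[0,0,0],"grip":1},
    {"delta_pos":[0,0,-0.07],"turn":[0,0,0],"grip":1},
    {"delta_pos":[0,0,0],"turn":[0,0,0],"grip":1},
    {"delta_pos":[0.2,0.032,0],"turn":[0,0,0],"grip":1},
    {"delta_pos":[0.2,0.032,0],"turn":[0,0,0],"grip":1},
    {"delta_pos":[0.2,0,0],"turn":[0,0,0],"grip":1},
    {"delta_pos":[0.2,0,0],"turn":[0,0,0],"grip":1},
    {"delta_pos":[0.15,0,0],"turn":[0,0,0],"grip":1},
    {"delta_pos":[0.1,0,0],"turn":[0,0,0],"grip":1},
    {"delta_pos":[0,0,0],"turn":[0,0,0],"grip":1},
    {"delta_pos":[0,0,0],"turn":[0,0,0],"grip":1},
  ],
)

```text
time: 6.55
eef_pos: [531.2, -179.4, 92.3]
orientation: [3.141, 0.0, 1.411]
ft_force: [0.1, -0.4, -4.0]
grip_width: 35.5
```

```bash
python3 - <<'E'
from h import *
s=telemetry.state();print(s["eef_pos"],np.degrees(s["orientation"]),s["ft_force"],s["wrist_torque"])
d=s["eef_pos"][:2]-[565.4,32.6]; print("plate",d@[.9871,-.1599],d@[.1599,.9871])
c=capture("wrist"); cv2.imwrite("pics/w4.png",c["frame"][:,:,::-1])
c=capture("scene"); cv2.imwrite("pics/s4.png",cv2.resize(c["frame"][140:280,90:340,::-1],None,fx=3.2,fy=3.2,interpolation=cv2.INTER_CUBIC))
E
```

```text
[ 531.17884632 -179.39907207   92.3117645 ] [1.79991567e+02 1.57626789e-02 8.08316452e+01] [ 0.07048516 -0.39041708 -4.00048445] [-0.03801562  0.03185008  0.01283546]
plate 0.11895082411568476 -214.7362465184851
```

View pics/w4.png

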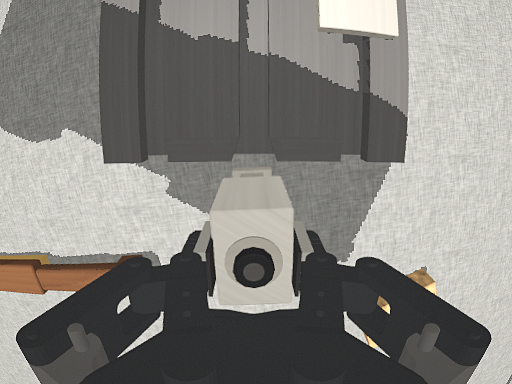

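View pics/s4.png

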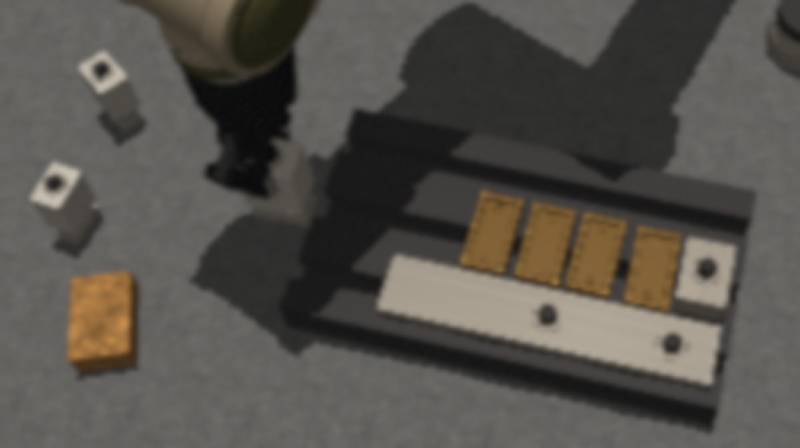

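```bash
python3 - <<'E'
import cv2
f=cv2.imread("pics/w4.png"); cv2.imwrite("pics/w4z.png",cv2.resize(f[90:220,190:320],None,fx=4.6,fy=4.6,interpolation=cv2.INTER_CUBIC))
from h import *
s=telemetry.state();T=wpose(s);c=capture("wrist")
for q in [(239,100),(268,100),(239,20),(267,20)]:
    d=wz(c,T,*q,40)[:2]-[565.4,32.6]; print(q,"plate",d@[.9871,-.1599],d@[.1599,.9871])
E
```

```text
(239, 100) plate -8.744803908279385 -143.9320201688806
(268, 100) plate 8.274180294618642 -143.9253453019664
(239, 20) plate -8.793078385970446 -94.81287606616044
(267, 20) plate 7.711401988823473 -94.81955811522752
```

View pics/w4z.png

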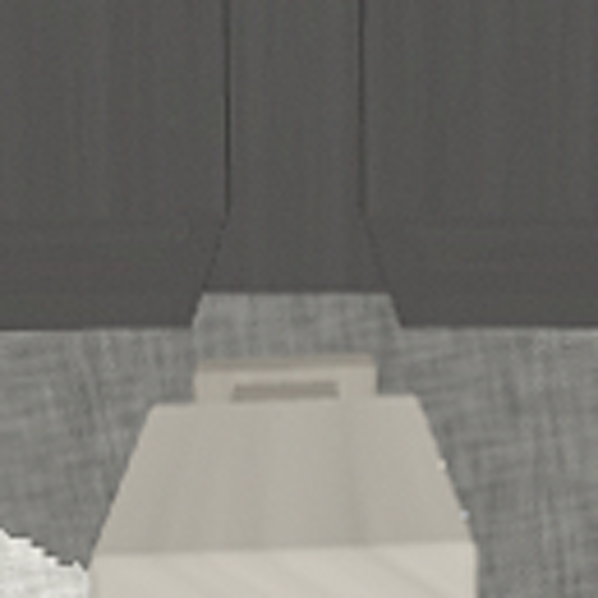

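Call:
servo_tool(
  rows=[
    {"delta_pos":[0,0.012,0],"turn":[0,0,0],"grip":1},
    {"delta_pos":[0.05,0,0],"turn":[0,0,0],"grip":1},
    {"delta_pos":[0.05,0,0],"turn":[0,0,0],"grip":1},
    {"delta_pos":[0.05,0,0],"turn":[0,0,0],"grip":1},
    {"delta_pos":[0,0,0],"turn":[0,0,0],"grip":1},
    {"delta_pos":[0,0,0],"turn":[0,0,0],"grip":1},
  ],
)

```text
time: 7.45
eef_pos: [534.8, -164.3, 92.3]
orientation: [3.142, 0.0, 1.411]
ft_force: [1.0, -0.1, -4.6]
grip_width: 35.4
```

```bash
python3 - <<'E'
from h import *
s=telemetry.state();print(s["eef_pos"],np.degrees(s["orientation"]),s["ft_force"],s["wrist_torque"])
d=s["eef_pos"][:2]-[565.4,32.6]; print("plate",d@[.9871,-.1599],d@[.1599,.9871])
c=capture("wrist"); f=c["frame"][:,:,::-1]
cv2.imwrite("pics/w5.png",cv2.resize(f[90:220,190:320],None,fx=4.6,fy=4.6,interpolation=cv2.INTER_CUBIC))
E
```

```text
[ 534.785113   -164.2832019    92.30623476] [1.79998625e+02 5.30239780e-03 8.08651251e+01] [ 0.97313068 -0.1458028  -4.62692111] [-0.00166232  0.08124908  0.0125441 ]
plate 1.2616690234159482 -199.23872902273808
```

View pics/w5.png

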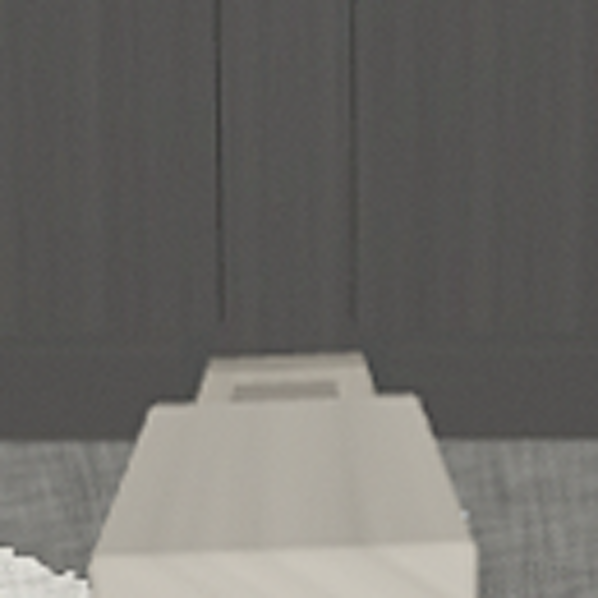

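Call:
servo_tool(
  rows=[
    {"delta_pos":[0.05,0,0],"turn":[0,0,0],"grip":1},
    {"delta_pos":[0.05,0,0],"turn":[0,0,0],"grip":1},
    {"delta_pos":[0.05,0,0],"turn":[0,0,0],"grip":1},
    {"delta_pos":[0,0,0],"turn":[0,0,0],"grip":1},
  ],
)

```text
time: 8.0
eef_pos: [537.2, -149.0, 92.3]
orientation: [-3.141, -0.0, 1.412]
ft_force: [-0.6, -0.5, -4.8]
grip_width: 35.6
```

Call:
servo_tool(
  rows=[
    {"delta_pos":[0.05,0,0],"turn":[0,0,0],"grip":1},
    {"delta_pos":[0.05,0,0],"turn":[0,0,0],"grip":1},
    {"delta_pos":[0.05,0,0],"turn":[0,0,0],"grip":1},
    {"delta_pos":[0.05,0,0],"turn":[0,0,0],"grip":1},
    {"delta_pos":[0.05,0,0],"turn":[0,0,0],"grip":1},
    {"delta_pos":[0,0,0],"turn":[0,0,0],"grip":1},
    {"delta_pos":[0,0,0],"turn":[0,0,0],"grip":1},
  ],
)

```text
time: 8.88
eef_pos: [541.1, -124.8, 92.3]
orientation: [3.142, 0.0, 1.411]
ft_force: [0.7, -0.2, -3.6]
grip_width: 35.4
```

```bash
python3 - <<'E'
from h import *
s=telemetry.state();print(s["eef_pos"],np.degrees(s["orientation"]),s["ft_force"],s["wrist_torque"])
d=s["eef_pos"][:2]-[565.4,32.6]; print("plate",d@[.9871,-.1599],d@[.1599,.9871])
c=capture("wrist"); f=c["frame"][:,:,::-1]
cv2.imwrite("pics/w6.png",f)
E
```

```text
[ 541.14660845 -124.84897763   92.29865874] [1.79997324e+02 4.22318517e-03 8.08562596e+01] [ 0.71949303 -0.16446972 -3.61231902] [-0.03316635 -0.06677403  0.00370074]
plate 1.2355687285341554 -159.2960031247453
```

View pics/w6.png

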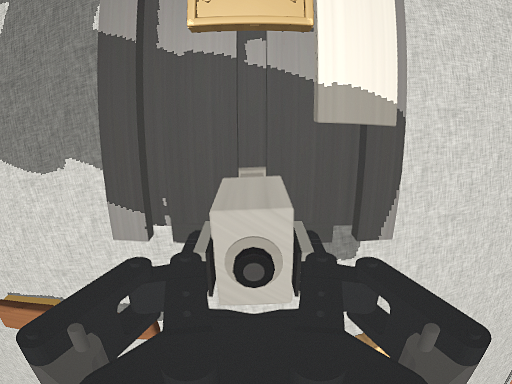

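Call:
servo_tool(
  rows=[
    {"delta_pos":[0.1,0,0],"turn":[0,0,0],"grip":1},
    {"delta_pos":[0.1,0,0],"turn":[0,0,0],"grip":1},
    {"delta_pos":[0.1,0,0],"turn":[0,0,0],"grip":1},
    {"delta_pos":[0.1,0,0],"turn":[0,0,0],"grip":1},
    {"delta_pos":[0.1,0,0],"turn":[0,0,0],"grip":1},
    {"delta_pos":[0.1,0,0],"turn":[0,0,0],"grip":1},
    {"delta_pos":[0.1,0,0],"turn":[0,0,0],"grip":1},
    {"delta_pos":[0.1,0,0],"turn":[0,0,0],"grip":1},
    {"delta_pos":[0,0,0.015],"turn":[0,0,0],"grip":1},
    {"delta_pos":[0,0,0],"turn":[0,0,0],"grip":1},
  ],
)

```text
time: 10.18
eef_pos: [553.8, -45.3, 91.0]
orientation: [-3.141, -0.001, 1.411]
ft_force: [-1.9, 5.0, 0.8]
grip_width: 35.5
```

```bash
python3 - <<'E'
from h import *
s=telemetry.state();print(s["eef_pos"],np.degrees(s["orientation"]),s["ft_force"],s["wrist_torque"])
d=s["eef_pos"][:2]-[565.4,32.6]; print("plate",d@[.9871,-.1599],d@[.1599,.9871])
c=capture("wrist"); f=c["frame"][:,:,::-1]
cv2.imwrite("pics/w7.png",f)
E
```

```text
[553.80742421 -45.29412171  91.03106384] [-1.79987283e+02 -5.78163944e-02  8.08532146e+01] [-1.94028335  5.01375224  0.76748242] [ 0.90167175  0.41775192 -0.02000585]
plate 1.0122385026787788 -78.74294041139972
```

View pics/w7.png

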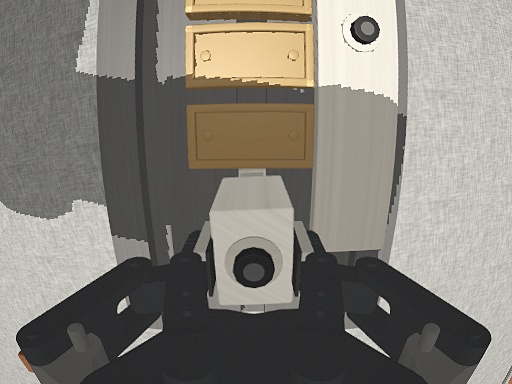

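Call:
servo_tool(
  rows=[
    {"delta_pos":[0,0,-0.008],"turn":[0,0,0],"grip":1},
    {"delta_pos":[0.05,0,0],"turn":[0,0,0],"grip":1},
    {"delta_pos":[0.05,0,0],"turn":[0,0,0],"grip":1},
    {"delta_pos":[0.05,0,0],"turn":[0,0,0],"grip":1},
    {"delta_pos":[0.05,0,0],"turn":[0,0,0],"grip":1},
    {"delta_pos":[0.05,0,0],"turn":[0,0,0],"grip":1},
    {"delta_pos":[0,0,0],"turn":[0,0,0],"grip":1},
  ],
)

```text
time: 11.1
eef_pos: [557.8, -20.8, 91.6]
orientation: [-3.142, 0.0, 1.411]
ft_force: [-1.6, -1.4, -4.2]
grip_width: 35.3
```

```bash
python3 - <<'E'
from h import *
s=telemetry.state();print(s["eef_pos"],np.degrees(s["orientation"]),s["ft_force"],s["wrist_torque"])
d=s["eef_pos"][:2]-[565.4,32.6]; print("plate",d@[.9871,-.1599],d@[.1599,.9871])
c=capture("wrist"); f=c["frame"][:,:,::-1]
cv2.imwrite("pics/w8.png",f)
E
```

```text
[557.83183161 -20.82075427  91.58954976] [-1.79996845e+02  2.01832457e-03  8.08723960e+01] [-1.5749795  -1.36821847 -4.19456787] [-0.3929484   0.4396232  -0.14635206]
plate 1.0714395856525372 -53.94177666908691
```

View pics/w8.png

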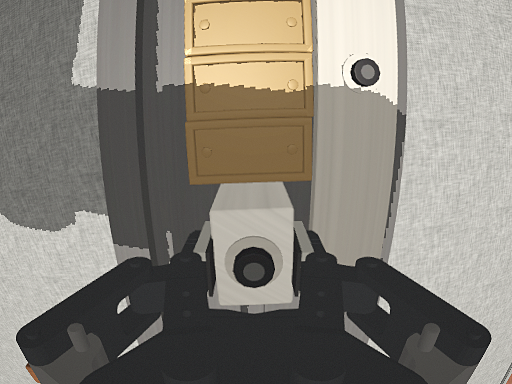

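Call:
servo_tool(
  rows=[
    {"delta_pos":[0.025,0,0],"turn":[0,0,0],"grip":1},
    {"delta_pos":[0.025,0,0],"turn":[0,0,0],"grip":1},
    {"delta_pos":[0.025,0,0],"turn":[0,0,0],"grip":1},
    {"delta_pos":[0.025,0,0],"turn":[0,0,0],"grip":1},
    {"delta_pos":[0.02,0,0],"turn":[0,0,0],"grip":1},
    {"delta_pos":[0,0,0],"turn":[0,0,0],"grip":1},
  ],
)

```text
time: 11.9
eef_pos: [559.6, -10.0, 91.8]
orientation: [-3.142, 0.001, 1.411]
ft_force: [-3.8, -5.8, -2.6]
grip_width: 35.3
```

```bash
python3 - <<'E'
from h import *
s=telemetry.state();print(s["eef_pos"],np.degrees(s["orientation"]),s["ft_force"],s["wrist_torque"])
d=s["eef_pos"][:2]-[565.4,32.6]; print("plate",d@[.9871,-.1599],d@[.1599,.9871])
c=capture("wrist"); f=c["frame"][:,:,::-1]
cv2.imwrite("pics/w9.png",f)
c=capture("scene"); cv2.imwrite("pics/s9.png",cv2.resize(c["frame"][140:280,90:340,::-1],None,fx=3.2,fy=3.2,interpolation=cv2.INTER_CUBIC))
E
```

```text
[559.63494378  -9.95971009  91.75223133] [-1.79996800e+02  7.78181889e-02  8.08612905e+01] [-3.78820658 -5.78197455 -2.64400096] [-1.26523202  0.72140259 -0.0563465 ]
plate 1.1146106462696694 -42.93252231907408
```

View pics/w9.png

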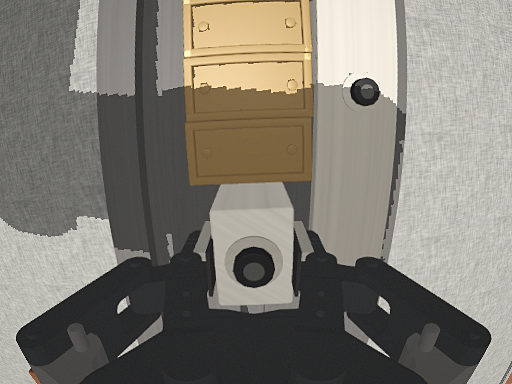

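View pics/s9.png

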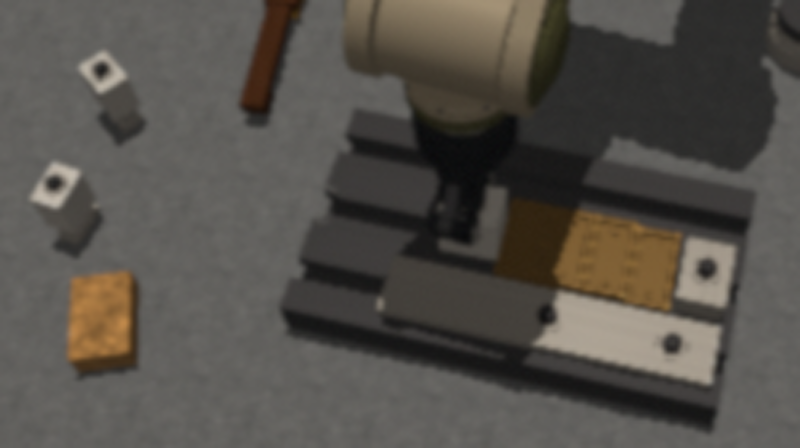

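Call:
servo_tool(
  rows=[
    {"delta_pos":[0.01,0,0],"turn":[0,0,0],"grip":1},
    {"delta_pos":[0.01,0,0],"turn":[0,0,0],"grip":1},
    {"delta_pos":[0,0,0],"turn":[0,0,0],"grip":1},
  ],
)

```text
time: 12.38
eef_pos: [559.9, -8.4, 91.8]
orientation: [-3.142, 0.002, 1.411]
ft_force: [-4.0, -8.4, -1.9]
grip_width: 35.2
```

Call:
servo_tool(
  rows=[
    {"delta_pos":[0.01,0,0],"turn":[0,0,0],"grip":1},
    {"delta_pos":[0,0,0],"turn":[0,0,0],"grip":1},
  ],
)

```text
time: 12.62
eef_pos: [560.1, -7.4, 91.8]
orientation: [-3.142, 0.002, 1.411]
ft_force: [-4.9, -9.1, -1.8]
grip_width: 35.2
```

Call:
servo_tool(
  rows=[
    {"delta_pos":[0.005,0,0],"turn":[0,0,0],"grip":1},
    {"delta_pos":[0,0,0],"turn":[0,0,0],"grip":1},
  ],
)

```text
time: 12.88
eef_pos: [560.2, -7.0, 91.8]
orientation: [-3.142, 0.002, 1.411]
ft_force: [-4.0, -9.6, -2.3]
grip_width: 35.3
```

Call:
servo_tool(
  rows=[
    {"delta_pos":[0.01,0,0],"turn":[0,0,0],"grip":1},
    {"delta_pos":[0,0,0],"turn":[0,0,0],"grip":1},
  ],
)

```text
time: 13.12
eef_pos: [560.3, -6.5, 91.9]
orientation: [3.142, 0.003, 1.412]
ft_force: [-5.1, -12.1, -0.9]
grip_width: 35.0
```

Call:
servo_tool(
  rows=[
    {"delta_pos":[0.01,0,0],"turn":[0,0,0],"grip":1},
    {"delta_pos":[0,0,0],"turn":[0,0,0],"grip":1},
  ],
)

```text
time: 13.38
eef_pos: [560.5, -5.9, 92.0]
orientation: [3.141, 0.004, 1.412]
ft_force: [-6.1, -13.8, -0.6]
grip_width: 35.1
```

```bash
python3 - <<'E'
from h import *
s=telemetry.state();print(s["eef_pos"],np.degrees(s["orientation"]),s["ft_force"],s["wrist_torque"])
d=s["eef_pos"][:2]-[565.4,32.6]; print("plate",d@[.9871,-.1599],d@[.1599,.9871])
c=capture("wrist"); f=c["frame"][:,:,::-1]
cv2.imwrite("pics/w10.png",cv2.resize(f[0:220,160:400],None,fx=2.7,fy=2.7,interpolation=cv2.INTER_CUBIC))
E
```

```text
[560.53168638  -5.87998001  92.04171836] [179.98245407   0.22748623  80.9158489 ] [ -6.08332304 -13.80257647  -0.58987739] [-2.56393694  1.13000086  0.26608352]
plate 1.3474364336270725 -38.76203161828594
```

View pics/w10.png

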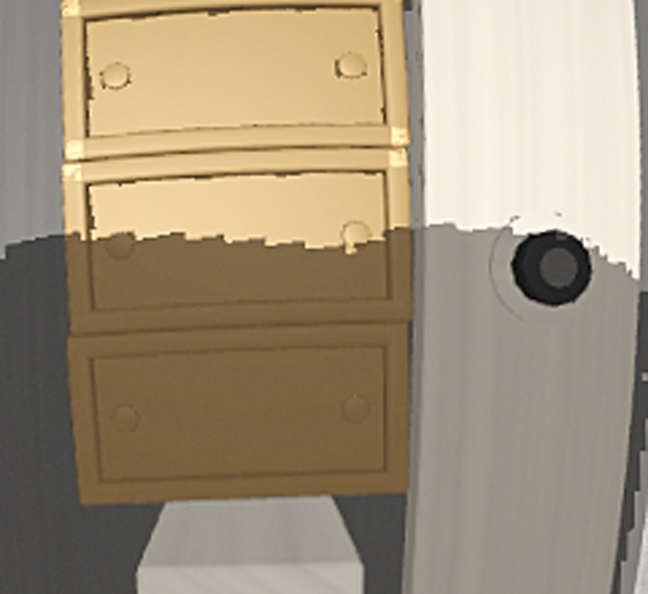

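```bash
python3 - <<'E'
from h import *
s=telemetry.state();T=wpose(s);c=capture("wrist")
def P(x,y,z):
    d=wz(c,T,160+x/2.7,y/2.7,z)[:2]-[565.4,32.6]; return np.array([d@[.9871,-.1599],d@[.1599,.9871]])
for z,l in ((56,[("4near",(82,503),(407,493)),("34",(68,332),(410,319)),("23",(63,162),(410,148)),("4 right",(407,493),(408,325)),("3right",(411,315),(411,155))]),(52,[("fence",(408,560),(421,100))])):
  for n,a,b in l:
    p,q=P(*a,z),P(*b,z);e=q-p;print(n,p.round(1),q.round(1),np.degrees(np.arctan2(e[1],e[0])).round(2))
c=capture("scene"); cv2.imwrite("pics/s10.png",cv2.resize(c["frame"][190:260,190:340,::-1],None,fx=5.3,fy=5.3,interpolation=cv2.INTER_CUBIC))
c=capture("top"); cv2.imwrite("pics/t10.png",cv2.resize(c["frame"][110:240,170:350,::-1],None,fx=4.4,fy=4.4,interpolation=cv2.INTER_CUBIC))
E
```

```text
4near [-34.8 -16.2] [ 33.3 -13.8] 1.95
34 [-36.3  19.7] [32.5 22.3] 2.18
23 [-36.9  54.5] [32.1 57.1] 2.2
4 right [ 33.3 -13.8] [32.2 21.1] 91.92
3right [32.7 23.1] [32.3 55.7] 90.65
fence [ 35.2 -30.1] [35.3 68.4] 89.96
```

View pics/s10.png

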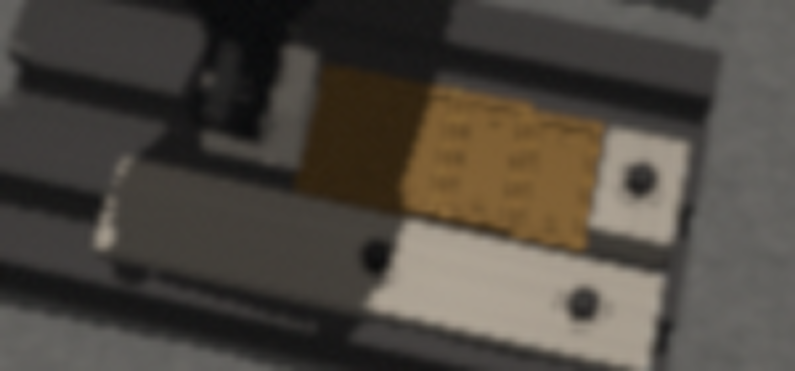

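View pics/t10.png

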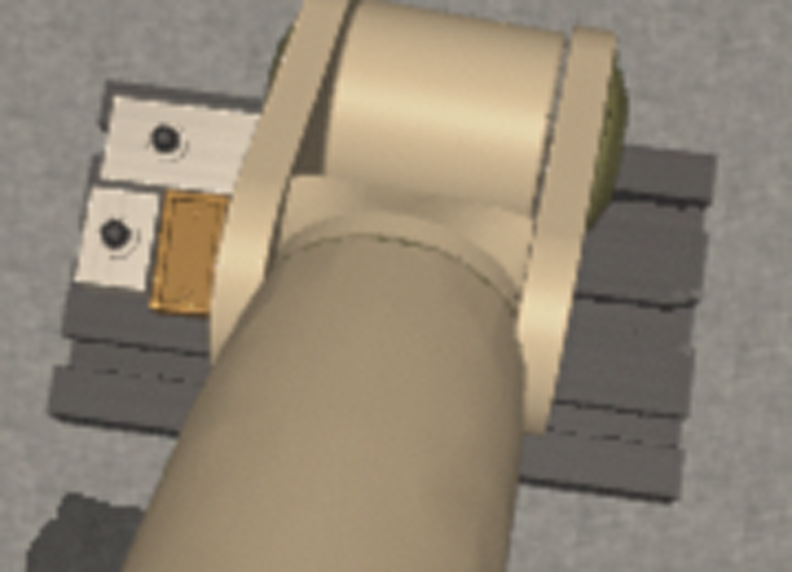

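Call:
servo_tool(
  rows=[
    {"delta_pos":[0.01,0,0.005],"turn":[0,0,0],"grip":1},
    {"delta_pos":[0,0,0.005],"turn":[0,0,0],"grip":1},
    {"delta_pos":[0,0,0],"turn":[0,0,0],"grip":1},
  ],
)

```text
time: 13.95
eef_pos: [560.7, -5.7, 91.8]
orientation: [3.141, 0.005, 1.412]
ft_force: [-8.9, -17.2, 6.3]
grip_width: 35.3
```

Call:
servo_tool(
  rows=[
    {"delta_pos":[0.01,0,0],"turn":[0,0,0],"grip":1},
    {"delta_pos":[0,0,0],"turn":[0,0,0],"grip":1},
  ],
)

```text
time: 14.2
eef_pos: [560.9, -4.9, 92.0]
orientation: [3.141, 0.006, 1.413]
ft_force: [-10.2, -18.9, 7.7]
grip_width: 34.9
```

```bash
python3 - <<'E'
from h import *
s=telemetry.state();print(s["eef_pos"],np.degrees(s["orientation"]),s["ft_force"],s["wrist_torque"])
d=s["eef_pos"][:2]-[565.4,32.6]; print("plate",d@[.9871,-.1599],d@[.1599,.9871])
c=capture("wrist"); f=c["frame"][:,:,::-1]
cv2.imwrite("pics/w11.png",cv2.resize(f[0:220,160:400],None,fx=2.7,fy=2.7,interpolation=cv2.INTER_CUBIC))
E
```

```text
[560.89594563  -4.88256743  91.95860408] [179.95632386   0.33239748  80.9376699 ] [-10.15816522 -18.89087954   7.69135742] [-3.44481891  1.80854758  0.40344524]
plate 1.5475104673712712 -37.7192405985053
```

View pics/w11.png

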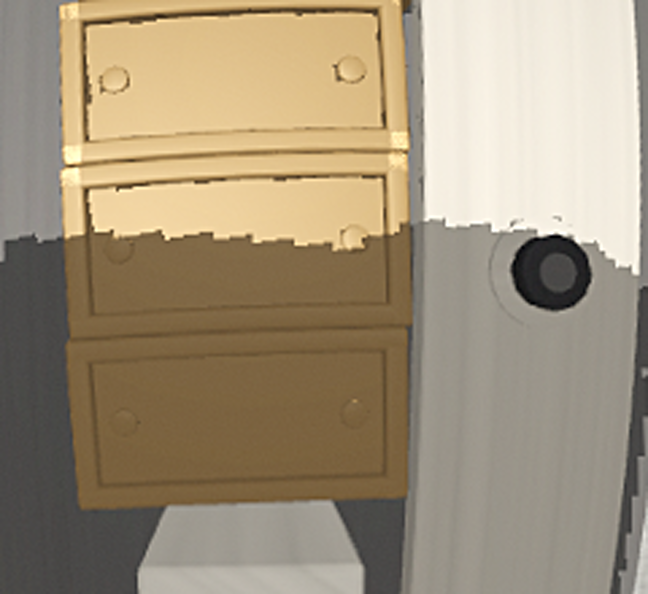

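```bash
python3 - <<'E'
from h import *
c=capture("top")
cv2.imwrite("pics/t11.png",cv2.resize(c["frame"][145:190,180:225,::-1],None,fx=13,fy=13,interpolation=cv2.INTER_CUBIC))
c2=capture("scene")
cv2.imwrite("pics/s11.png",cv2.resize(c2["frame"][195:250,240:330,::-1],None,fx=8.8,fy=8.8,interpolation=cv2.INTER_CUBIC))
E
```

```text
(no output)
```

View pics/t11.png

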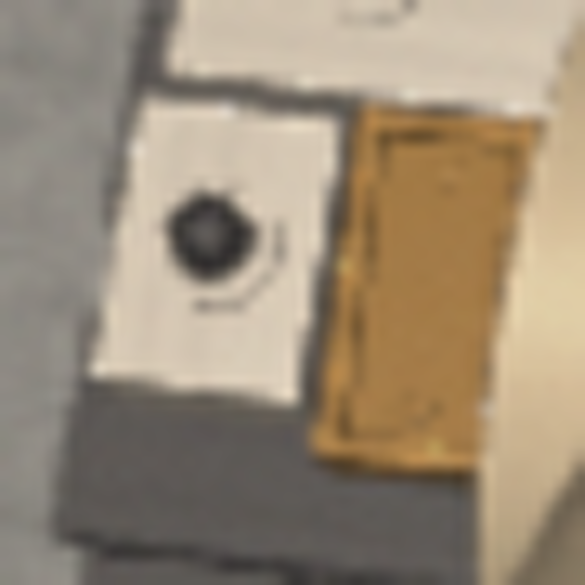

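View pics/s11.png

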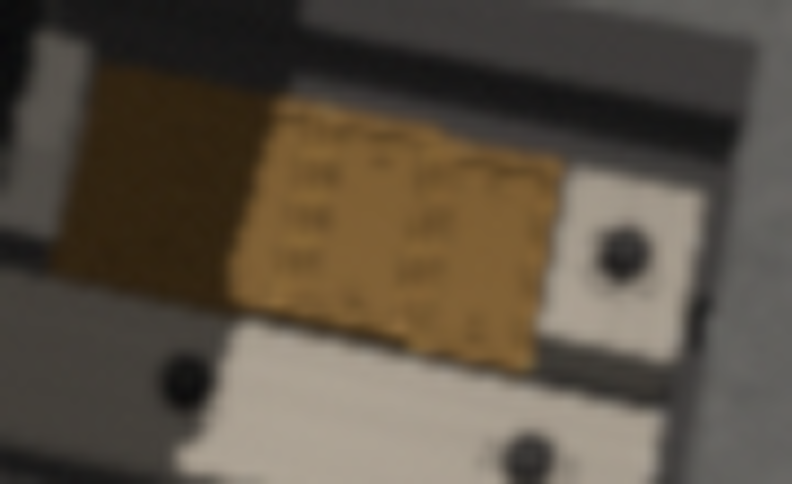

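```bash
python3 - <<'E'
from h import *
c=capture("wrist"); f=c["frame"][:,:,::-1]
cv2.imwrite("pics/w12.png",cv2.resize(cv2.convertScaleAbs(f[170:310,180:330],alpha=1.4),None,fx=4.2,fy=4.2,interpolation=cv2.INTER_CUBIC))
f=cv2.imread("pics/w3.png")
cv2.imwrite("pics/w3z.png",cv2.resize(f[160:310,180:330],None,fx=4,fy=4,interpolation=cv2.INTER_CUBIC))
E
```

```text
(no output)
```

View pics/w12.png

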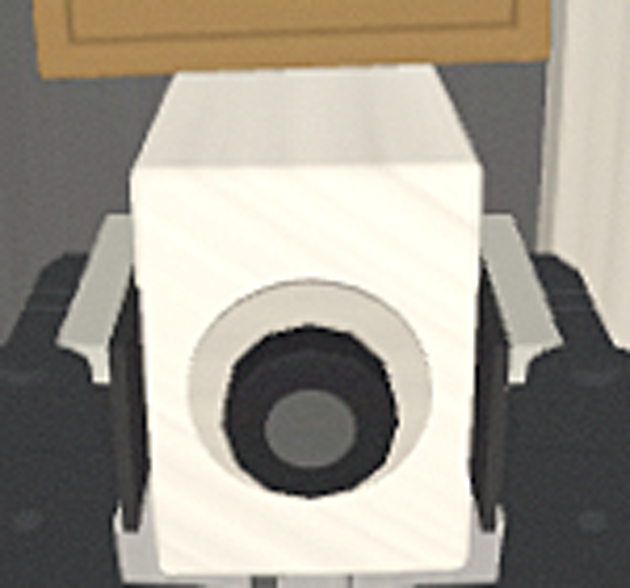

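View pics/w3z.png

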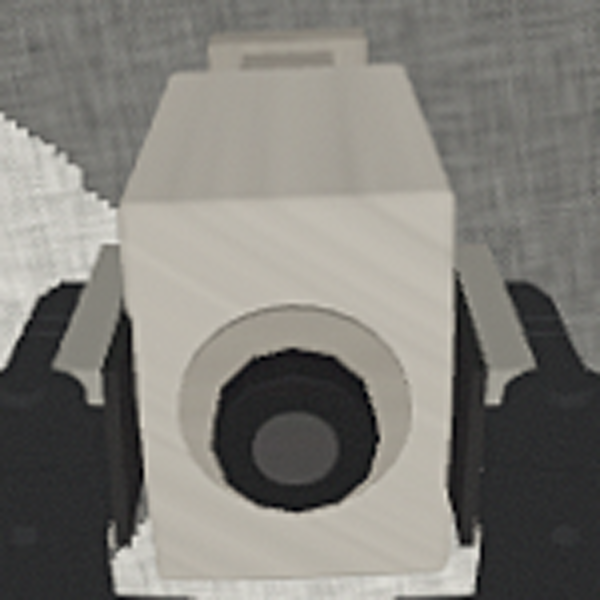

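Call:
servo_tool(
  rows=[
    {"delta_pos":[-0.03,0,0],"turn":[0,0,0],"grip":1},
    {"delta_pos":[-0.03,-0.006,0],"turn":[0,0,0],"grip":1},
    {"delta_pos":[0,0,0],"turn":[0,0,0.022],"grip":1},
    {"delta_pos":[0,0,0],"turn":[0,0,0],"grip":1},
    {"delta_pos":[0,0,0],"turn":[0,0,0],"grip":1},
  ],
)

```text
time: 15.02
eef_pos: [559.9, -7.4, 91.5]
orientation: [3.14, -0.0, 1.376]
ft_force: [-3.1, 0.6, 6.8]
grip_width: 35.3
```

```bash
cat > look.py <<'E'
from h import *
import sys
s=telemetry.state();print(s["time"],s["eef_pos"],np.degrees(s["orientation"]),s["ft_force"],s["wrist_torque"])
d=s["eef_pos"][:2]-[565.4,32.6]; print("plate",d@[.9871,-.1599],d@[.1599,.9871])
F=s["ft_force"];print("F plate",F[0]*.9871-F[1]*.1599,F[0]*.1599+F[1]*.9871)
c=capture("wrist"); f=c["frame"][:,:,::-1]
cv2.imwrite("pics/%s.png"%sys.argv[1],cv2.resize(cv2.convertScaleAbs(f[0:220,160:360],alpha=1.3),None,fx=2.7,fy=2.7,interpolation=cv2.INTER_CUBIC))
E
python3 look.py w13
```

```text
15.025 [559.94238928  -7.39234297  91.45166829] [ 1.79895980e+02 -2.06405395e-02  7.88129048e+01] [-3.0634627   0.56099863  6.8060769 ] [0.38098328 0.2176362  0.01334479]
plate 1.0075681041152493 -40.349113703342425
F plate -3.113647713386044 0.06391406168331687
```

View pics/w13.png

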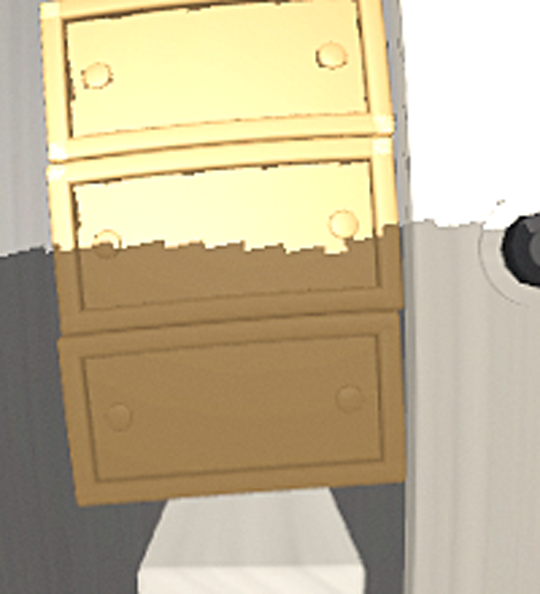

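Call:
servo_tool(
  rows=[
    {"delta_pos":[0.01,-0.004,0],"turn":[0,0,0],"grip":1},
    {"delta_pos":[0.01,0,0],"turn":[0,0,0],"grip":1},
    {"delta_pos":[0.01,0,0],"turn":[0,0,0],"grip":1},
    {"delta_pos":[0.01,0,0],"turn":[0,0,0],"grip":1},
    {"delta_pos":[0,0,0],"turn":[0,0,0],"grip":1},
  ],
)

```text
time: 15.7
eef_pos: [560.3, -5.8, 91.7]
orientation: [3.139, 0.004, 1.376]
ft_force: [-4.6, -12.1, 7.3]
grip_width: 35.1
```

```bash
python3 look.py w14
```

```text
15.7 [560.30245866  -5.84439361  91.72374915] [179.86007868   0.2489842   78.85908147] [ -4.5787111  -12.077203     7.26067902] [-2.33206155  0.82358632  0.11712806]
plate 1.115475478931389 -38.763557789372186
F plate -2.588500964127154 -12.65354298321616
```

View pics/w14.png

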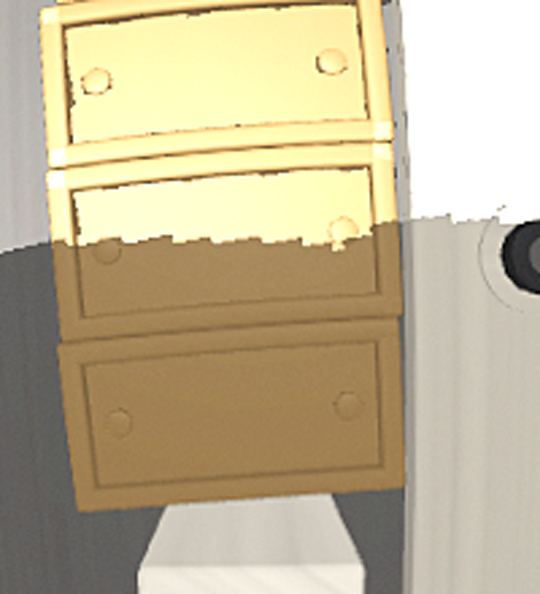

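```bash
python3 - <<'E'
from h import *
for n in("top","scene"):
    c=capture(n);f=c["frame"]; cv2.imwrite("pics/%s15.png"%n,f[:,:,::-1])
    hsv=cv2.cvtColor(f,cv2.COLOR_RGB2HSV)
    b=((hsv[:,:,0]>8)&(hsv[:,:,0]<28)&(hsv[:,:,1]>110)).astype(np.uint8)
    b=cv2.morphologyEx(b,cv2.MORPH_OPEN,np.ones((3,3),np.uint8))
    for k in cv2.findContours(b,cv2.RETR_EXTERNAL,cv2.CHAIN_APPROX_NONE)[0]:
        x,y,w,h=cv2.boundingRect(k)
        if cv2.contourArea(k)<60: continue
        P=np.array([onz(c,*q[0],56)[:2] for q in k])-[565.4,32.6]; P=np.c_[P@[.9871,-.1599],P@[.1599,.9871]]
        if abs(P.mean(0)).max()>200: continue
        print(n,x,y,w,h,P.min(0).round(1),P.max(0).round(1))
        # far edge, near edge profile per px bin
        for lo in range(-40,40,8):
            q=P[(P[:,0]>=lo)&(P[:,0]<lo+8)]
            if len(q): print("  px",lo+4,"far",q[:,1].max().round(1),"near",q[:,1].min().round(1))
        for lo in range(-15,135,15):
            q=P[(P[:,1]>=lo)&(P[:,1]<lo+15)]
            if len(q): print("  py",lo+7,"left",q[:,0].min().round(1),"right",q[:,0].max().round(1))
E
```

```text
top 204 153 17 29 [-36.9  94.4] [ 34.1 129.8]
  px -36 far 126.9 near 94.4
  px -28 far 127.8 near 94.8
  px -20 far 127.4 near 96.1
  px -12 far 128.3 near 97.3
  px -4 far 127.5 near 96.1
  px 4 far 128.8 near 95.7
  px 12 far 129.3 near 96.1
  px 20 far 129.0 near 95.3
  px 28 far 129.8 near 96.1
  px 36 far 128.2 near 97.4
  py 97 left -35.9 right 34.1
  py 112 left -36.9 right 33.8
  py 127 left -36.1 right 34.0
scene 246 202 57 35 [-37.3 -15.4] [ 36.9 130. ]
  px -36 far 122.9 near -15.4
  px -28 far 124.5 near -14.6
  px -20 far 126.1 near -14.9
  px -12 far 124.7 near -13.4
  px -4 far 126.2 near -13.8
  px 4 far 126.8 near -13.3
  px 12 far 126.9 near -12.6
  px 20 far 128.4 near -12.9
  px 28 far 130.0 near -13.2
  px 36 far 127.5 near -11.8
  py -8 left -35.6 right 36.6
  py 7 left -35.9 right 36.9
  py 22 left -36.1 right 36.6
  py 37 left -36.6 right 36.2
  py 52 left -36.2 right 35.2
  py 67 left -37.0 right 34.9
  py 82 left -37.3 right 34.2
  py 97 left -35.6 right 35.4
  py 112 left -34.8 right 35.1
  py 127 left -34.4 right 34.4
```

Call:
servo_tool(
  force=100,
  rows=[
    {"delta_pos":[0.01,0,0],"turn":[0,0,0],"grip":1},
    {"delta_pos":[0.01,0,0],"turn":[0,0,0],"grip":1},
    {"delta_pos":[0,0,0],"turn":[0,0,0],"grip":1},
  ],
)

```text
time: 16.23
eef_pos: [560.5, -5.3, 92.0]
orientation: [3.139, 0.007, 1.377]
ft_force: [-7.5, -20.2, 10.0]
grip_width: 34.2
```

```bash
python3 look.py w16
```

```text
16.225 [560.47599556  -5.34911946  91.99565073] [179.87002019   0.41801874  78.89458741] [ -7.45346575 -20.17252251   9.95054605] [-3.84909422  1.43794518  0.29435538]
plate 1.2075794191444218 -38.24692413189846
F plate -4.131729693002123 -21.10410613944059
```

View pics/w16.png

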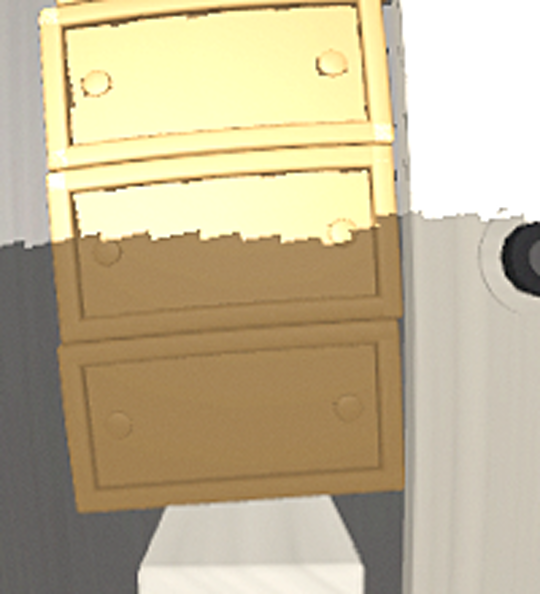

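Call:
servo_tool(
  rows=[
    {"delta_pos":[-0.03,0,0],"turn":[0,0,0],"grip":1},
    {"delta_pos":[-0.02,0.012,-0.004],"turn":[0,0,-0.011],"grip":1},
    {"delta_pos":[0,0,0],"turn":[0,0,0],"grip":1},
  ],
)

```text
time: 16.65
eef_pos: [560.7, -6.8, 91.7]
orientation: [3.141, -0.0, 1.393]
ft_force: [-3.6, -0.3, 7.4]
grip_width: 34.0
```

Call:
servo_tool(
  rows=[
    {"delta_pos":[0.015,0,0],"turn":[0,0,0],"grip":1},
    {"delta_pos":[0.015,0,0],"turn":[0,0,0],"grip":1},
    {"delta_pos":[0.005,0,0],"turn":[0,0,0],"grip":1},
  ],
)

```text
time: 17.02
eef_pos: [561.0, -5.6, 91.9]
orientation: [3.141, 0.005, 1.394]
ft_force: [-8.7, -15.5, 10.9]
grip_width: 34.5
```

Call:
servo_tool(
  rows=[
    {"delta_pos":[0.005,-0.006,0],"turn":[0,0,0],"grip":1},
    {"delta_pos":[0.003,-0.006,0],"turn":[0,0,0],"grip":1},
    {"delta_pos":[0.003,-0.006,0],"turn":[0,0,0],"grip":1},
    {"delta_pos":[0.003,-0.006,0],"turn":[0,0,0],"grip":1},
    {"delta_pos":[0,0,0],"turn":[0,0,0],"grip":1},
  ],
)

```text
time: 17.65
eef_pos: [560.3, -5.0, 92.1]
orientation: [3.136, 0.006, 1.394]
ft_force: [-0.6, -19.4, 4.3]
grip_width: 34.5
```

```bash
python3 look.py w17
```

```text
17.65 [560.29739917  -4.99282063  92.06336567] [179.70101721   0.35362968  79.87839368] [ -0.56917394 -19.40048465   4.27897674] [-3.47810596 -0.09023787  0.18484125]
plate 0.9743147375658745 -37.923779121454345
F plate 2.5403058963778844 -19.241229308694304
```

View pics/w17.png

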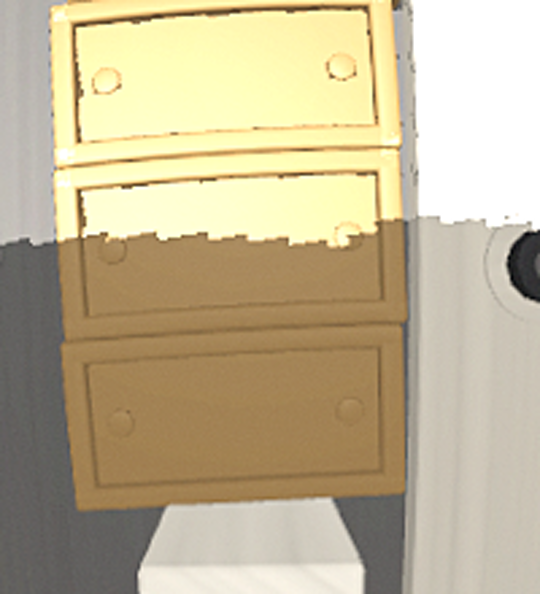

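```bash
cat > meas.py <<'E'
from h import *
def meas():
    s=telemetry.state();T=wpose(s);c=capture("wrist");f=c["frame"]
    hsv=cv2.cvtColor(f,cv2.COLOR_RGB2HSV)
    b=((hsv[:,:,0]>8)&(hsv[:,:,0]<28)&(hsv[:,:,1]>85)).astype(np.uint8); b[230:]=0
    n,l,st,_=cv2.connectedComponentsWithStats(b); k=1+st[1:,4].argmax(); b=l==k
    tp=lambda u,v:(lambda d:np.array([d@[.9871,-.1599],d@[.1599,.9871]]))(wz(c,T,u,v,56)[:2]-[565.4,32.6])
    cols=np.where(b.any(0))[0][6:-6]
    P=np.array([tp(u,np.where(b[:,u])[0].max()+.5) for u in cols]); a=np.polyfit(P[:,0],P[:,1],1); r=P[:,1]-np.polyval(a,P[:,0]); g=abs(r)<1
    a=np.polyfit(P[g,0],P[g,1],1)
    print("near edge yaw",np.degrees(np.arctan(a[0])).round(2),"py at0",a[1].round(2),g.mean().round(2))
    rows=np.arange(10,178,12)
    for v in rows:
        w=np.where(b[v])[0]; L,R=tp(w.min()-.5,v),tp(w.max()+.5,v); print("  py %.0f left %.1f right %.1f"%(L[1],L[0],R[0]))
if __name__=="__main__": meas()
E
python3 meas.py; cat > /dev/null
```

```text
near edge yaw 1.72 py at0 -14.56 0.7
  py 85 left -38.1 right 30.9
  py 78 left -38.0 right 31.2
  py 71 left -38.0 right 31.5
  py 64 left -37.5 right 31.9
  py 57 left -37.5 right 31.2
  py 50 left -37.6 right 31.7
  py 44 left -37.2 right 31.6
  py 37 left -36.8 right 32.1
  py 31 left -36.5 right 32.1
  py 24 left -36.8 right 32.7
  py 17 left -37.7 right 31.6
  py 11 left -37.5 right 32.3
  py 4 left -36.7 right 32.4
  py -3 left -36.6 right 32.6
```

Call:
servo_tool(
  rows=[
    {"delta_pos":[0.003,-0.008,0],"turn":[0,0,0],"grip":1},
    {"delta_pos":[0.003,-0.008,0],"turn":[0,0,0],"grip":1},
    {"delta_pos":[0.003,-0.008,0],"turn":[0,0,0],"grip":1},
    {"delta_pos":[0,0,0],"turn":[0,0,0],"grip":1},
  ],
)

```text
time: 18.25
eef_pos: [558.1, -3.9, 92.1]
orientation: [3.136, 0.007, 1.394]
ft_force: [-1.0, -19.7, 4.5]
grip_width: 34.5
```

```bash
python3 look.py w18; python3 meas.py
```

```text
18.25 [558.11206372  -3.92378307  92.07560022] [179.69453315   0.38035946  79.89084123] [ -0.96460443 -19.66143015   4.49166379] [-3.85318254 -0.02272323  0.22739849]
plate -1.3537689879902322 -37.21796727623354
F plate 2.1917016512408782 -19.56203795319269
near edge yaw 1.3 py at0 -14.22 0.99
  py 86 left -39.3 right 29.7
  py 79 left -38.7 right 30.0
  py 71 left -38.6 right 30.3
  py 65 left -38.7 right 30.7
  py 58 left -38.7 right 30.0
  py 51 left -38.8 right 30.4
  py 44 left -39.0 right 30.4
  py 38 left -38.6 right 30.3
  py 31 left -38.3 right 30.9
  py 25 left -38.5 right 30.9
  py 18 left -39.4 right 29.8
  py 11 left -39.2 right 29.9
  py 5 left -39.0 right 30.1
  py -2 left -38.9 right 30.2
```

View pics/w18.png

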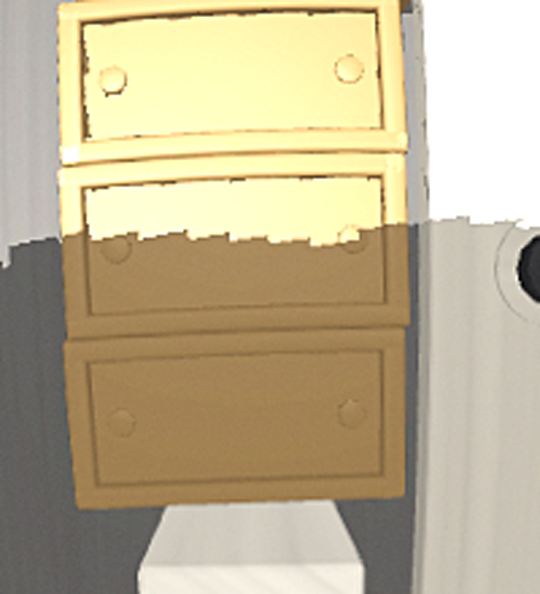

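Call:
servo_tool(
  rows=[
    {"delta_pos":[0.002,-0.006,0],"turn":[0,0,0],"grip":1},
    {"delta_pos":[0.002,-0.006,0],"turn":[0,0,0],"grip":1},
    {"delta_pos":[0,0,0],"turn":[0,0,0],"grip":1},
  ],
)

```text
time: 18.73
eef_pos: [557.9, -3.8, 92.1]
orientation: [3.134, 0.007, 1.395]
ft_force: [4.0, -21.9, 0.5]
grip_width: 34.3
```

```bash
python3 look.py w19; python3 meas.py|head -1
```

```text
18.725 [557.85429937  -3.78622328  92.14432835] [179.54344594   0.41074868  79.89906286] [  4.02729841 -21.89297784   0.52546467] [-4.21885155 -0.88396502  0.36043834]
plate -1.6302039846025274 -37.12339853013533
F plate 7.476033417608646 -20.966593412546413
near edge yaw 1.25 py at0 -14.21 1.0
```

Call:
servo_tool(
  rows=[
    {"delta_pos":[-0.03,0,0],"turn":[0,0,0],"grip":1},
    {"delta_pos":[-0.02,0.02,0],"turn":[0,0,0],"grip":1},
    {"delta_pos":[0,0.024,0],"turn":[0,0,0],"grip":1},
    {"delta_pos":[0,0,0],"turn":[0,0,0],"grip":1},
  ],
)

```text
time: 19.32
eef_pos: [558.6, -5.2, 91.6]
orientation: [-3.14, 0.0, 1.394]
ft_force: [-6.0, -1.7, 10.6]
grip_width: 34.4
```

Call:
servo_tool(
  rows=[
    {"delta_pos":[0.015,0,0],"turn":[0,0,0],"grip":1},
    {"delta_pos":[0.015,0,0],"turn":[0,0,0],"grip":1},
    {"delta_pos":[0.015,0,0],"turn":[0,0,0],"grip":1},
  ],
)

```text
time: 19.7
eef_pos: [558.9, -4.0, 92.0]
orientation: [-3.14, 0.007, 1.396]
ft_force: [-13.3, -23.1, 16.0]
grip_width: 34.4
```

```bash
python3 look.py w20; python3 meas.py|head -1
```

```text
19.7 [558.9380989   -3.98700078  92.02147006] [-179.90252192    0.41470829   79.96059524] [-13.28356842 -23.08595581  15.99289119] [-4.19514583  2.35749925  0.30922684]
plate -0.5282811556733108 -37.14828645174625
F plate -9.420766055113578 -24.91218957001801
near edge yaw 1.31 py at0 -14.21 1.0
```

Call:
servo_tool(
  rows=[
    {"delta_pos":[-0.03,0,0],"turn":[0,0,0],"grip":1},
    {"delta_pos":[-0.025,0,-0.02],"turn":[0,0,0],"grip":1},
    {"delta_pos":[0,0,0],"turn":[0,0,0],"grip":1},
    {"delta_pos":[0,0,0],"turn":[0,0,0],"grip":1},
  ],
)

```text
time: 20.3
eef_pos: [558.5, -6.0, 92.4]
orientation: [-3.14, -0.0, 1.394]
ft_force: [-0.1, 1.3, -4.5]
grip_width: 34.2
```

```bash
python3 look.py w21; python3 meas.py|head -1
```

```text
20.3 [558.53792661  -6.04670601  92.43408222] [-1.79936910e+02 -6.77816416e-03  7.98766801e+01] [-0.09469143  1.30871114 -4.52019488] [-0.01101224  0.01708452 -0.02667248]
plate -0.5939443507350601 -39.24540903421403
F plate -0.30273282120855355 1.2766876054477476
near edge yaw 1.18 py at0 -14.32 1.0
```

View pics/w21.png

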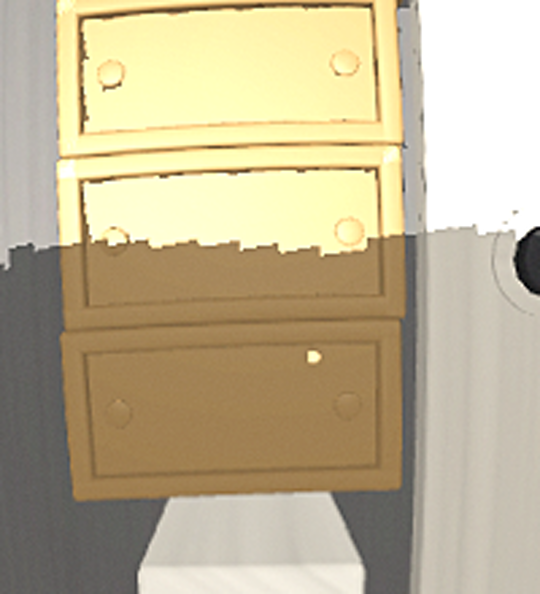

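Call:
servo_tool(
  rows=[
    {"delta_pos":[0,0.01,0],"turn":[0,0,0],"grip":1},
    {"delta_pos":[0,0.01,0],"turn":[0,0,0],"grip":1},
    {"delta_pos":[0,0,0],"turn":[0,0,0],"grip":1},
  ],
)

```text
time: 20.78
eef_pos: [560.8, -6.7, 92.9]
orientation: [-3.141, -0.0, 1.394]
ft_force: [-0.4, 0.0, -5.4]
grip_width: 34.4
```

Call:
servo_tool(
  rows=[
    {"delta_pos":[0,0.01,0],"turn":[0,0,0],"grip":1},
    {"delta_pos":[0,0,0],"turn":[0,0,0],"grip":1},
  ],
)

```text
time: 21.02
eef_pos: [561.0, -6.7, 92.8]
orientation: [-3.139, 0.0, 1.394]
ft_force: [-4.6, -0.5, -2.0]
grip_width: 34.2
```

Call:
servo_tool(
  rows=[
    {"delta_pos":[0.015,-0.005,0],"turn":[0,0,0],"grip":1},
    {"delta_pos":[0.015,0,0],"turn":[0,0,0],"grip":1},
    {"delta_pos":[0.015,0,0],"turn":[0,0,0],"grip":1},
    {"delta_pos":[0.005,-0.005,0],"turn":[0,0,0],"grip":1},
    {"delta_pos":[0.002,-0.008,0],"turn":[0,0,0],"grip":1},
    {"delta_pos":[0.002,-0.008,0],"turn":[0,0,0],"grip":1},
    {"delta_pos":[0.002,-0.008,0],"turn":[0,0,0],"grip":1},
    {"delta_pos":[0,0,0],"turn":[0,0,0],"grip":1},
  ],
)

```text
time: 22.02
eef_pos: [559.7, -3.7, 93.2]
orientation: [3.14, 0.005, 1.395]
ft_force: [-3.9, -17.2, -4.5]
grip_width: 34.5
```

```bash
python3 look.py w22; python3 meas.py
```

```text
22.025 [559.71665389  -3.7308031   93.15537395] [179.90433025   0.31123528  79.90720015] [ -3.94749687 -17.17485683  -4.5452308 ] [-3.21093951  0.76910309  0.19220197]
plate 0.199264470085346 -36.7709027829246
F plate -1.1503145497262177 -17.584505928549337
near edge yaw 0.82 py at0 -13.92 1.0
  py 87 left -39.4 right 29.6
  py 80 left -39.3 right 29.4
  py 72 left -39.3 right 29.7
  py 65 left -39.3 right 29.5
  py 59 left -39.3 right 29.4
  py 52 left -40.0 right 29.3
  py 45 left -39.6 right 29.2
  py 38 left -39.8 right 29.2
  py 32 left -39.4 right 29.7
  py 25 left -39.7 right 29.7
  py 18 left -40.6 right 28.7
  py 12 left -40.4 right 28.8
  py 5 left -40.2 right 28.9
  py -2 left -40.1 right 29.0
```

```bash
cat > sc.py <<'E'
from h import *
for n in("top","scene"):
    c=capture(n);f=c["frame"]; cv2.imwrite("pics/%s_last.png"%n,f[:,:,::-1])
    hsv=cv2.cvtColor(f,cv2.COLOR_RGB2HSV)
    b=((hsv[:,:,0]>8)&(hsv[:,:,0]<28)&(hsv[:,:,1]>110)).astype(np.uint8)
    b=cv2.morphologyEx(b,cv2.MORPH_OPEN,np.ones((3,3),np.uint8))
    for k in cv2.findContours(b,cv2.RETR_EXTERNAL,cv2.CHAIN_APPROX_NONE)[0]:
        if cv2.contourArea(k)<60: continue
        P=np.array([onz(c,*q[0],56)[:2] for q in k])-[565.4,32.6]; P=np.c_[P@[.9871,-.1599],P@[.1599,.9871]]
        if abs(P.mean(0)).max()>200: continue
        print(n,"far",[P[(P[:,0]>=lo)&(P[:,0]<lo+10)][:,1].max().round(1) for lo in range(-35,34,10)])
        print(n,"near",[P[(P[:,0]>=lo)&(P[:,0]<lo+10)][:,1].min().round(1) for lo in range(-35,34,10)])
        for lo in range(-15,135,15):
            q=P[(P[:,1]>=lo)&(P[:,1]<lo+15)]
            if len(q): print("  py",lo+7,"left",q[:,0].min().round(1),"right",q[:,0].max().round(1),"mid",q[:,0].min()/2+q[:,0].max()/2)
E
python3 sc.py
```

```text
top far [np.float64(128.2), np.float64(129.5), np.float64(129.2), np.float64(129.6), np.float64(129.7), np.float64(129.0), np.float64(129.8)]
top near [np.float64(99.3), np.float64(101.0), np.float64(99.8), np.float64(100.2), np.float64(99.4), np.float64(99.8), np.float64(99.0)]
  py 97 left -35.9 right 34.1 mid -0.894929638317798
  py 112 left -37.2 right 33.8 mid -1.730994167000663
  py 127 left -36.4 right 31.8 mid -2.3196632930224546
scene far [np.float64(127.1), np.float64(126.1), np.float64(127.2), np.float64(127.3), np.float64(126.4), np.float64(128.4), np.float64(130.0)]
scene near [np.float64(-13.9), np.float64(-12.4), np.float64(-12.7), np.float64(-12.3), np.float64(-12.6), np.float64(-12.2), np.float64(-13.2)]
  py -8 left -40.5 right 36.0 mid -2.27098641686214
  py 7 left -40.1 right 35.7 mid -2.2369029407585934
  py 22 left -39.7 right 35.9 mid -1.8919056432463819
  py 37 left -39.5 right 36.2 mid -1.664435246404981
  py 52 left -39.1 right 34.0 mid -2.5619948310366176
  py 67 left -38.7 right 34.3 mid -2.218509302099175
  py 82 left -39.0 right 34.2 mid -2.365059092147252
  py 97 left -36.2 right 35.1 mid -0.5578615716717117
  py 112 left -35.4 right 35.1 mid -0.18977291239957594
  py 127 left -35.0 right 34.4 mid -0.29816290541151247
```

Call:
servo_tool(
  rows=[
    {"delta_pos":[-0.03,0,0],"turn":[0,0,0],"grip":1},
    {"delta_pos":[-0.02,-0.014,0],"turn":[0,0,0],"grip":1},
    {"delta_pos":[0,0,0],"turn":[0,0,0],"grip":1},
    {"delta_pos":[0.015,0,0],"turn":[0,0,0],"grip":1},
    {"delta_pos":[0.015,0,0],"turn":[0,0,0],"grip":1},
    {"delta_pos":[0.015,0,0],"turn":[0,0,0],"grip":1},
    {"delta_pos":[0.005,0,0],"turn":[0,0,0],"grip":1},
  ],
)

```text
time: 23.1
eef_pos: [558.4, -3.5, 93.6]
orientation: [3.14, 0.006, 1.395]
ft_force: [-0.6, -19.4, -1.6]
grip_width: 34.3
```

```bash
python3 look.py w23; python3 meas.py|head -1
```

```text
23.1 [558.41045263  -3.4792785   93.63000936] [179.89123369   0.34842105  79.94846223] [ -0.61242461 -19.41428293  -1.58316209] [-3.75996828  0.09886513  0.3043284 ]
plate -1.1303055733369265 -36.731484429649285
F plate 2.4998195053213736 -19.26176537181098
near edge yaw 0.71 py at0 -13.91 1.0
```

View pics/w23.png

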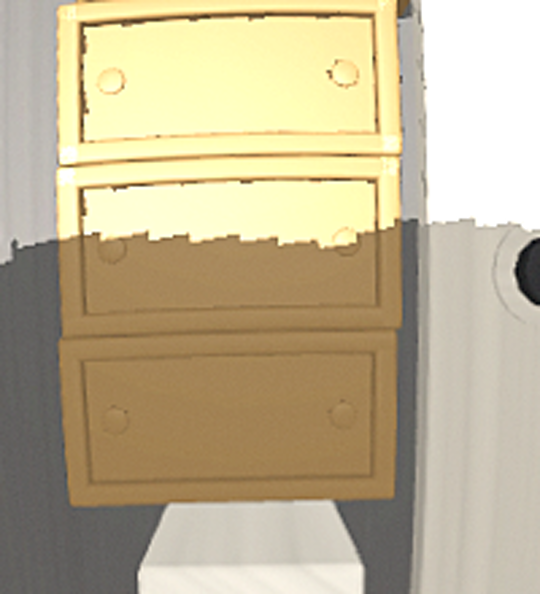

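Call:
servo_tool(
  rows=[
    {"delta_pos":[0.002,0.01,0],"turn":[0,0,0],"grip":1},
    {"delta_pos":[0,0.01,0],"turn":[0,0,0],"grip":1},
    {"delta_pos":[0,0.01,0],"turn":[0,0,0],"grip":1},
    {"delta_pos":[0,0.008,0],"turn":[0,0,0],"grip":1},
    {"delta_pos":[0,0,0],"turn":[0,0,0],"grip":1},
  ],
)

```text
time: 23.82
eef_pos: [559.6, -3.6, 92.9]
orientation: [-3.136, 0.006, 1.396]
ft_force: [-12.2, -18.3, 3.9]
grip_width: 34.8
```

```bash
python3 look.py w24; python3 meas.py; python3 sc.py
```

```text
23.825 [559.61327864  -3.63435706  92.92321558] [-179.6551522     0.36541677   79.9656625 ] [-12.24941467 -18.26271319   3.91861172] [-3.35836359  2.34846277  0.41056213]
plate 0.08180103880053322 -36.69223060259689
F plate -9.171189383480826 -19.985805598745937
near edge yaw 0.72 py at0 -13.93 1.0
  py 87 left -39.3 right 29.6
  py 80 left -39.2 right 29.9
  py 72 left -39.2 right 29.7
  py 65 left -39.2 right 29.5
  py 59 left -39.2 right 28.8
  py 52 left -39.9 right 29.3
  py 45 left -39.5 right 29.2
  py 38 left -39.6 right 29.2
  py 32 left -39.9 right 29.7
  py 25 left -39.6 right 29.8
  py 18 left -40.5 right 28.7
  py 12 left -40.3 right 28.8
  py 5 left -40.7 right 28.9
  py -2 left -40.5 right 28.5
top far [np.float64(128.2), np.float64(129.5), np.float64(129.2), np.float64(129.6), np.float64(129.3), np.float64(129.0), np.float64(129.8)]
top near [np.float64(99.3), np.float64(101.0), np.float64(99.8), np.float64(99.8), np.float64(99.4), np.float64(99.8), np.float64(99.0)]
  py 97 left -35.9 right 34.1 mid -0.894929638317798
  py 112 left -37.6 right 33.8 mid -1.89841265649
[... 188 characters left out ...]
.float64(130.0)]
scene near [np.float64(-13.9), np.float64(-12.4), np.float64(-12.7), np.float64(-12.3), np.float64(-11.8), np.float64(-12.2), np.float64(-13.2)]
  py -8 left -39.9 right 35.4 mid -2.260046781544382
  py 7 left -40.1 right 35.7 mid -2.2369029407585934
  py 22 left -39.7 right 35.3 mid -2.2029420606593852
  py 37 left -39.5 right 36.2 mid -1.664435246404981
  py 52 left -39.1 right 34.0 mid -2.5619948310366176
  py 67 left -38.7 right 34.3 mid -2.218509302099175
  py 82 left -39.0 right 34.2 mid -2.365059092147252
  py 97 left -36.2 right 35.1 mid -0.5578615716717117
  py 112 left -35.4 right 35.1 mid -0.18977291239957594
  py 127 left -35.0 right 34.4 mid -0.29816290541151247
```

Call:
servo_tool(
  rows=[
    {"delta_pos":[0,0.01,0],"turn":[0,0,0],"grip":1},
    {"delta_pos":[0,0.01,0],"turn":[0,0,0],"grip":1},
    {"delta_pos":[0,0,0],"turn":[0,0,0],"grip":1},
  ],
)

```text
time: 24.4
eef_pos: [560.9, -3.9, 92.4]
orientation: [-3.134, 0.006, 1.396]
ft_force: [-14.3, -18.5, 1.7]
grip_width: 34.6
```

```bash
python3 look.py w25; python3 meas.py
```

```text
24.4 [560.946394    -3.86048377  92.42778296] [-179.53951825    0.36931026   79.98275289] [-14.33685382 -18.49575675   1.68737457] [-3.41432957  2.62879238  0.50944086]
plate 1.4338768753342317 -36.70227512973654
F plate -11.194436900312017 -20.54962441844081
near edge yaw 0.75 py at0 -13.96 1.0
  py 87 left -39.7 right 29.6
  py 80 left -39.6 right 29.9
  py 72 left -39.5 right 29.7
  py 65 left -39.5 right 29.6
  py 58 left -37.9 right 29.4
  py 52 left -39.7 right 29.3
  py 45 left -39.8 right 29.3
  py 38 left -39.4 right 29.8
  py 32 left -39.7 right 29.8
  py 25 left -39.4 right 29.8
  py 19 left -40.3 right 28.8
  py 12 left -40.1 right 28.8
  py 5 left -40.5 right 29.0
  py -2 left -40.4 right 29.1
```

View pics/w25.png

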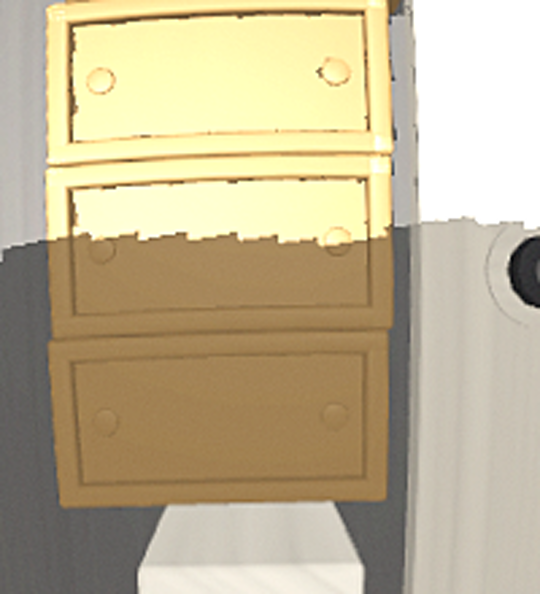

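Call:
servo_tool(
  rows=[
    {"delta_pos":[-0.03,0,0],"turn":[0,0,0],"grip":1},
    {"delta_pos":[-0.03,-0.01,0],"turn":[0,0,-0.011],"grip":1},
    {"delta_pos":[0,0,0.008],"turn":[0,0,0],"grip":1},
    {"delta_pos":[0,0,0],"turn":[0,0,0],"grip":1},
  ],
)

```text
time: 25.0
eef_pos: [560.9, -6.7, 92.0]
orientation: [-3.139, 0.0, 1.411]
ft_force: [-5.0, 0.5, -2.0]
grip_width: 34.2
```

```bash
python3 look.py w26; python3 meas.py|head -1; python3 - <<'E'
from h import *
c=capture("wrist"); f=c["frame"][:,:,::-1]
cv2.imwrite("pics/w26b.png",cv2.resize(cv2.convertScaleAbs(f[170:310,180:330],alpha=1.2),None,fx=4.2,fy=4.2,interpolation=cv2.INTER_CUBIC))
E
```

```text
25.0 [560.91824548  -6.71403453  91.98878402] [-1.79855691e+02  1.08697110e-03  8.08653982e+01] [-4.9732534   0.5301212  -2.00126024] [-0.03907886  1.16765846 -0.08306465]
plate 1.8623742375084684 -39.52351603108964
F plate -4.993864808132143 -0.2719405770416211
near edge yaw 0.76 py at0 -14.08 1.0
```

View pics/w26b.png

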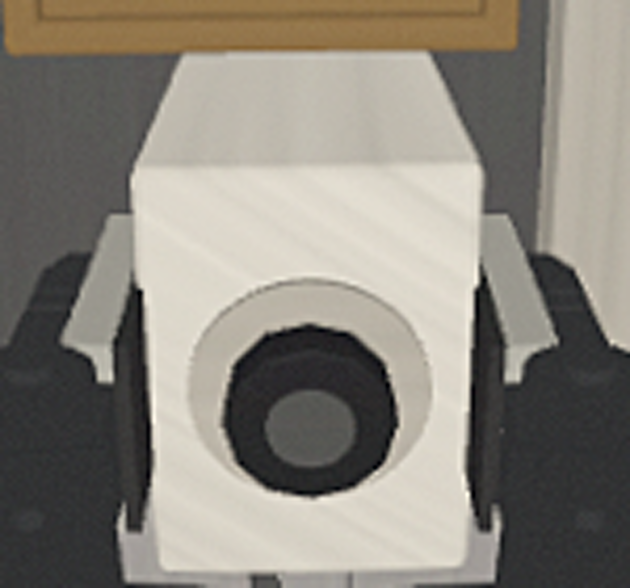

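Call:
servo_tool(
  rows=[
    {"delta_pos":[0,-0.01,0],"turn":[0,0,0],"grip":1},
    {"delta_pos":[0,-0.01,0.005],"turn":[0,0,0],"grip":1},
    {"delta_pos":[0,0,0.005],"turn":[0,0,0],"grip":1},
    {"delta_pos":[0,0,0],"turn":[0,0,0],"grip":1},
  ],
)

```text
time: 25.65
eef_pos: [560.2, -6.8, 91.8]
orientation: [3.14, -0.0, 1.411]
ft_force: [-0.9, 0.3, 1.1]
grip_width: 33.9
```

```bash
python3 look.py w27
```

```text
25.65 [560.21905745  -6.78528639  91.7749672 ] [ 1.79913640e+02 -5.36828861e-03  8.08598285e+01] [-0.8728228   0.33617563  1.05628455] [0.18633389 0.03853457 0.01300981]
plate 1.1835989071042676 -39.70564891101361
F plate -0.9153178670965476 0.1922745984385047
```

Call:
servo_tool(
  rows=[
    {"delta_pos":[0.01,-0.002,0],"turn":[0,0,0],"grip":1},
    {"delta_pos":[0.005,0,0],"turn":[0,0,0],"grip":1},
    {"delta_pos":[0,0,0],"turn":[0,0,0],"grip":1},
  ],
)

```text
time: 26.08
eef_pos: [560.3, -5.8, 91.8]
orientation: [3.14, 0.001, 1.411]
ft_force: [-0.3, -4.7, 5.1]
grip_width: 34.3
```

```bash
python3 look.py w28;python3 meas.py|head -1
```

```text
26.075 [560.2856629   -5.81435618  91.77186568] [1.79902125e+02 4.51120727e-02 8.08507366e+01] [-0.31869044 -4.7145643   5.06749605] [-0.79547824  0.03774867 -0.04559443]
plate 1.094093400300638 -38.73659349061536
F plate 0.43927949528006793 -4.704705021288784
near edge yaw 0.98 py at0 -14.13 1.0
```

Call:
servo_tool(
  rows=[
    {"delta_pos":[0.01,0,0],"turn":[0,0,0],"grip":1},
    {"delta_pos":[0.01,0,0],"turn":[0,0,0],"grip":1},
    {"delta_pos":[0,0,0],"turn":[0,0,0],"grip":1},
  ],
)

```text
time: 26.55
eef_pos: [560.5, -4.5, 91.8]
orientation: [3.14, 0.002, 1.411]
ft_force: [-1.9, -8.9, 6.5]
grip_width: 34.6
```

```bash
python3 look.py w29;python3 meas.py|head -1; python3 sc.py
```

```text
26.55 [560.47802866  -4.51824041  91.82856523] [1.79916614e+02 1.22155944e-01 8.08632667e+01] [-1.85053113 -8.85654767  6.50204946] [-1.57639701  0.29584929  0.01802629]
plate 1.0767287315737277 -37.42643832849638
F plate -0.4104973069493336 -9.038198136374355
near edge yaw 1.3 py at0 -14.02 0.87
top far [np.float64(128.2), np.float64(129.5), np.float64(129.2), np.float64(129.6), np.float64(129.7), np.float64(129.0), np.float64(129.8)]
top near [np.float64(96.5), np.float64(96.5), np.float64(97.3), np.float64(96.9), np.float64(96.5), np.float64(96.1), np.float64(96.5)]
  py 97 left -35.9 right 34.1 mid -0.894929638317798
  py 112 left -37.2 right 33.8 mid -1.730994167000663
  py 127 left -36.4 right 31.8 mid -2.3196632930224546
scene far [np.float64(126.5), np.float64(126.1), np.float64(127.2), np.float64(127.3), np.float64(126.4), np.float64(128.4), np.float64(130.0)]
scene near [np.float64(-13.9), np.float64(-12.4), np.float64(-12.7), np.float64(-12.3), np.float64(-12.6), np.float64(-11.4), np.float64(-13.2)]
  py -8 left -39.3 right 36.0 mid -1.6250580573542557
  py 7 left -39.5 right 35.7 mid -1.91446471768068
  py 22 left -39.7 right 35.9 mid -1.8919056432463819
  py 37 left -38.9 right 36.2 mid -1.3435569623834809
  py 52 left -39.1 right 34.0 mid -2.5619948310366176
  py 67 left -38.7 right 34.3 mid -2.218509302099175
  py 82 left -39.0 right 34.2 mid -2.365059092147252
  py 97 left -36.2 right 35.1 mid -0.5578615716717117
  py 112 left -35.4 right 35.1 mid -0.18977291239957594
  py 127 left -35.0 right 34.4 mid -0.29816290541151247
```

View pics/w29.png

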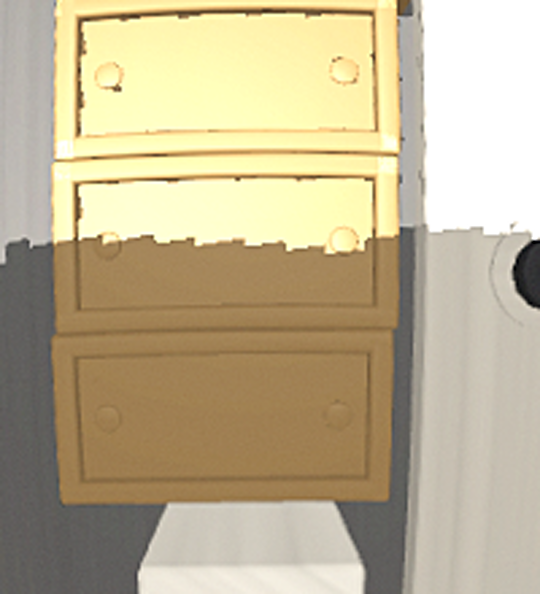

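Call:
servo_tool(
  force=20,
  rows=[
    {"delta_pos":[0,0,0],"turn":[0,0,0],"grip":1},
    {"delta_pos":[-0.005,0,0],"turn":[0,0,0],"grip":1},
    {"delta_pos":[0,0,0],"turn":[0,0,0],"grip":0.1},
    {"delta_pos":[0,0,0],"turn":[0,0,0],"grip":0},
    {"delta_pos":[0,0,0],"turn":[0,0,0],"grip":-0.2},
    {"delta_pos":[0,0,0],"turn":[0,0,0],"grip":-0.4},
    {"delta_pos":[0,0,0],"turn":[0,0,0],"grip":-0.6},
    {"delta_pos":[0,0,0],"turn":[0,0,0],"grip":-0.6},
  ],
)

```text
time: 27.75
eef_pos: [560.0, -3.8, 91.2]
orientation: [-3.142, -0.0, 1.411]
ft_force: [-0.2, 0.4, 0.4]
grip_width: 68.1
```

```bash
python3 look.py w30;python3 meas.py;  python3 - <<'E'
from h import *
c=capture("wrist"); f=c["frame"][:,:,::-1]
cv2.imwrite("pics/w30b.png",cv2.resize(cv2.convertScaleAbs(f[150:320,150:360],alpha=1.2),None,fx=3.5,fy=3.5,interpolation=cv2.INTER_CUBIC))
E
```

```text
27.75 [560.01202771  -3.77728117  91.18259058] [-1.79996880e+02 -2.85582744e-03  8.08548892e+01] [-0.21478106  0.35974859  0.36138259] [-0.01062271 -0.03048907  0.01996687]
plate 0.4982598095330001 -36.769551007784905
F plate -0.2695341849809723 0.32076434515575913
near edge yaw 0.79 py at0 -13.96 0.99
  py 86 left -39.7 right 29.8
  py 79 left -39.5 right 29.7
  py 72 left -39.3 right 29.6
  py 65 left -39.2 right 29.5
  py 58 left -39.2 right 29.5
  py 51 left -39.7 right 29.5
  py 44 left -39.7 right 29.5
  py 38 left -39.2 right 29.6
  py 31 left -39.4 right 29.7
  py 25 left -39.5 right 29.8
  py 18 left -40.3 right 28.8
  py 11 left -40.0 right 29.0
  py 5 left -40.2 right 28.7
  py -2 left -40.0 right 28.9
```

View pics/w30b.png

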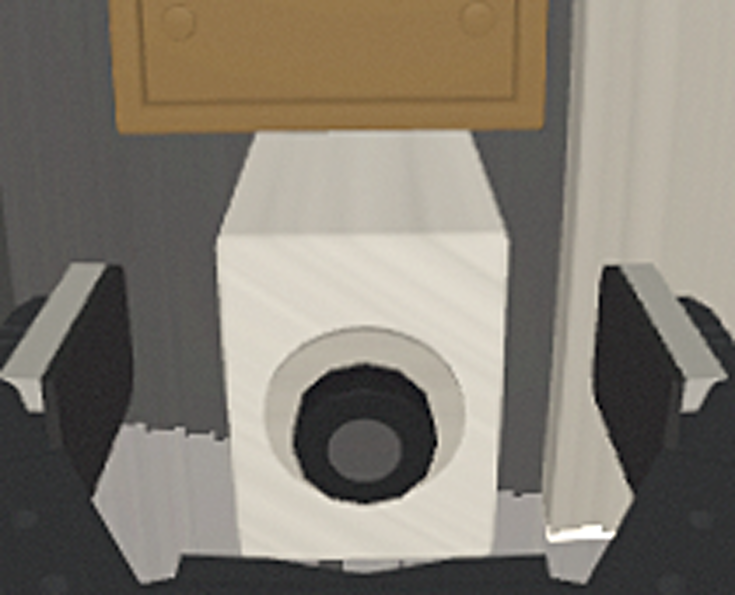

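Call:
servo_tool(
  rows=[
    {"delta_pos":[0,0,-0.1],"turn":[0,0,0],"grip":-0.6},
    {"delta_pos":[0,0,-0.2],"turn":[0,0,0],"grip":-0.6},
    {"delta_pos":[0,0,-0.3],"turn":[0,0,0],"grip":-0.6},
    {"delta_pos":[0,0,-0.3],"turn":[0,0,0],"grip":-0.6},
    {"delta_pos":[-0.3,0,-0.3],"turn":[0,0,0],"grip":-0.6},
    {"delta_pos":[-0.4,0,0],"turn":[0,0,0],"grip":-0.6},
    {"delta_pos":[-0.4,0,0],"turn":[0,0,0],"grip":-0.6},
    {"delta_pos":[-0.3,0,0],"turn":[0,0,0],"grip":-0.6},
    {"delta_pos":[0,0,0],"turn":[0,0,0],"grip":-0.6},
  ],
)

```text
time: 29.02
eef_pos: [537.5, -143.6, 211.8]
orientation: [3.141, 0.0, 1.408]
ft_force: [-0.3, -1.2, -0.4]
grip_width: 68.7
```

```bash
python3 sc.py;  python3 - <<'E'
from h import *
c=capture("wrist"); cv2.imwrite("pics/w31.png",c["frame"][:,:,::-1])
for n,b in(("top",(110,240,170,350)),("scene",(170,270,170,340))):
    a=cv2.imread(f"pics/{n}_last.png")[b[0]:b[1],b[2]:b[3]]; cv2.imwrite(f"pics/{n}31.png",cv2.resize(a,None,fx=4.4,fy=4.4,interpolation=cv2.INTER_CUBIC))
E
```

```text
top far [np.float64(128.2), np.float64(129.5), np.float64(129.2), np.float64(129.6), np.float64(129.7), np.float64(129.0), np.float64(129.8)]
top near [np.float64(-13.3), np.float64(-14.6), np.float64(-13.2), np.float64(-9.0), np.float64(-10.0), np.float64(-10.3), np.float64(-9.9)]
  py -8 left -41.1 right 29.8 mid -5.633691948303708
  py 7 left -41.3 right 29.5 mid -5.891699298963228
  py 22 left -40.5 right 29.7 mid -5.3713387599898645
  py 37 left -40.3 right 30.6 mid -4.851387767248443
  py 52 left -41.0 right 30.2 mid -5.403388199902139
  py 67 left -40.2 right 30.8 mid -4.714928535041485
  py 82 left -40.4 right 30.6 mid -4.85941922085774
  py 97 left -39.2 right 34.1 mid -2.5530296856948027
  py 112 left -37.2 right 33.8 mid -1.730994167000663
  py 127 left -36.4 right 31.8 mid -2.3196632930224546
scene far [np.float64(126.5), np.float64(126.1), np.float64(127.2), np.float64(127.3), np.float64(126.4), np.float64(128.4), np.float64(129.5)]
scene near [np.float64(-14.6), np.float64(-14.9), np.float64(-14.5), np.float64(-14.1), np.float64(-13.6), np.float64(-14.0), np.float64(-13.2)]
  py -8 left -39.3 right 33.8 mid -2.7021299772257237
  py 7 left -39.5 right 33.5 mid -2.9900855485693505
  py 22 left -39.7 right 34.1 mid -2.8249715969841667
  py 37 left -38.9 right 34.3 mid -2.275181066495893
  py 52 left -39.1 right 34.0 mid -2.5619948310366176
  py 67 left -38.7 right 34.3 mid -2.218509302099175
  py 82 left -39.0 right 33.9 mid -2.5045091710987784
  py 97 left -36.2 right 35.1 mid -0.5578615716717117
  py 112 left -35.4 right 35.1 mid -0.18977291239957594
  py 127 left -35.0 right 34.4 mid -0.29816290541151247
```

View pics/w31.png

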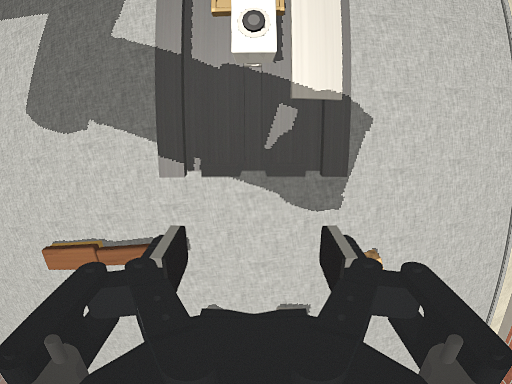

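View pics/scene31.png

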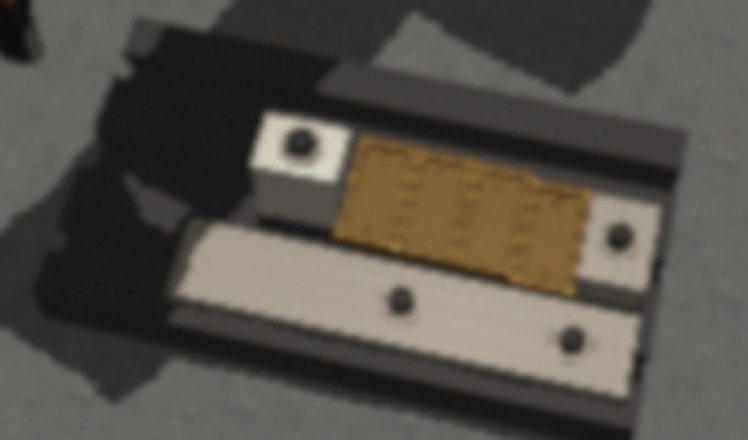

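View pics/top31.png

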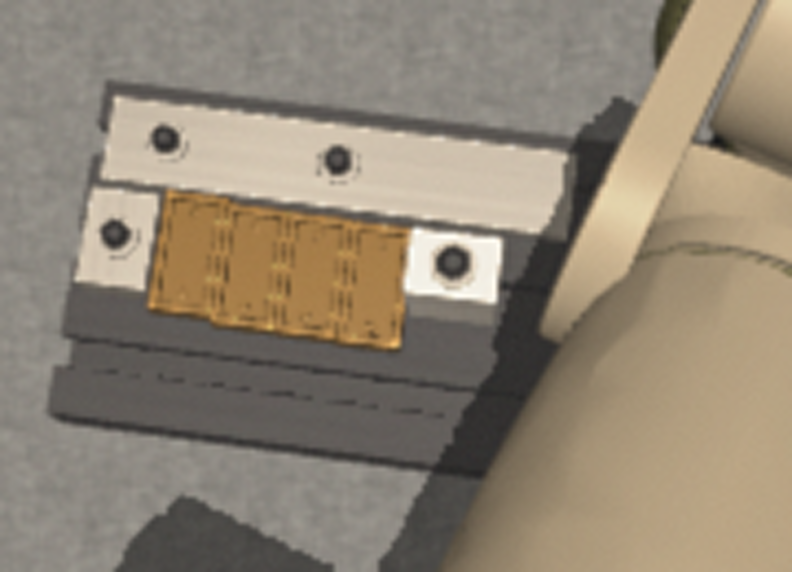

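```bash
python3 - <<'E'
from h import *
c=capture("wrist")
T=wpose({"orientation":np.radians([180,0,80.855]),"eef_pos":[560.01,-3.78,91.18]})
for q in((217,237),(508,234),(362,235)):
    d=wz(c,T,150+q[0]/3.5,150+q[1]/3.5,100)[:2]-[565.4,32.6]; print(d@[.9871,-.1599],d@[.1599,.9871])
# stop top, scene & top cams
for n in("top","scene"):
    c=capture(n);f=c["frame"];hsv=cv2.cvtColor(f,cv2.COLOR_RGB2HSV)
    m=((hsv[:,:,2]>(185 if n=="top" else 140))&(hsv[:,:,1]<45)).astype(np.uint8); m[:105]=0
    for k in cv2.findContours(m,cv2.RETR_EXTERNAL,cv2.CHAIN_APPROX_NONE)[0]:
        if cv2.contourArea(k)<50: continue
        r=cv2.minAreaRect(k); p=np.array([onz(c,*q,100)[:2] for q in cv2.boxPoints(r)])-[565.4,32.6]; P=np.c_[p@[.9871,-.1599],p@[.1599,.9871]]
        o=np.array([onz(c,*q,88)[:2] for q in cv2.boxPoints(r)]).mean(0)
        print(n,r[0],"plate@100",P.mean(0).round(1),"world@88",o.round(1))
E
```

```text
-17.21786717938578 -15.379798361256183
17.66552432272509 -14.945125699182778
0.17347013069084055 -15.006614578049419
top (420.2500305175781, 220.25) plate@100 [ -70.5 -388. ] world@88 [ 434.9 -343.9]
top (419.2567443847656, 171.95945739746094) plate@100 [  41.8 -378.4] world@88 [ 548.9 -352.5]
top (272.68426513671875, 169.93344116210938) plate@100 [  1.  -40.2] world@88 [563.   -7.3]
top (196.31080627441406, 163.6351318359375) plate@100 [ -7.9 141.7] world@88 [583.5 176.3]
top (244.97694396972656, 147.18463134765625) plate@100 [47.6 33.8] world@88 [621.5  59.3]
scene (262.6705627441406, 239.48236083984375) plate@100 [83.5 42. ] world@88 [649.1  60.5]
scene (310.4000244140625, 224.6999969482422) plate@100 [ 16.6 148.7] world@88 [599.4 178.1]
scene (237.96153259277344, 203.19232177734375) plate@100 [  1.1 -40.1] world@88 [553.3  -8.4]
scene (106.92645263671875, 197.45587158203125) plate@100 [  66.  -371.8] world@88 [ 564.5 -350.8]
scene (121.49998474121094, 161.99998474121094) plate@100 [ -46.6 -381.6] world@88 [ 450.2 -342.4]
```

```bash
python3 -c "
from rig import order,telemetry
print(telemetry.state()['time']); print(order.hand_in())"
```

```text
29.325
the job is handed in; nothing more can be done
None
```

I picked up the largest loose stop, entered its foot in the middle slot and pushed all four blanks home against the end stop. I then seated the stop upright, let go and backed clear. The job was handed in at 29.3 s. Only the stop touched the blanks, and wrist force stayed around 25 N.

**How the push went:** I gripped the stop about 2° skewed, so the first push turned the row about 2° and it jammed. I squared it with a few push-and-sideways moves inside the slot's play. A further attempt to bring the last three blanks back toward the fence did not move them.

**Last checks:**
- **Row:** it reads closed up. Blank 1's far edge is about 129.5 mm along the plate against the end face at 130 mm, and the last blank's near edge is about −14 mm, where a closed row should end. The residual skew is roughly 0.3 to 0.8°.
- **Straightness:** this is not perfect. Blanks 2 to 4 sit about 3 to 4 mm farther from the fence than blank 1.
- **Stop:** it is upright and square in the slot and touched the last blank before release. The cameras now put its face 0.5 to 1 mm from that blank, which is within measurement error, so I could not confirm contact after release.
- **Bench:** the two smaller look-alike stops read the same positions as at the start. I did not re-measure the other tools, but the arm did not go near them.

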